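# Copy the bias-cut angle to the second board with a locking bevel gauge

### The arm

A 6-joint arm with a two-finger parallel gripper is mounted at the origin on the work surface. World frame = base frame: x ahead of the robot, y to its left, z up, the work surface at z = 0. Lengths are in mm, angles in rad, forces in N, time in s.
With the tool pointing down it reaches from about 350 to 875 mm from the base axis. Payload 4.2 kg.
Tool frame: the origin (TCP) lies between the finger pads; the fingertips stand 14 mm ahead of it and the grasp point (between the pads) lies 5 mm behind it; z points along the fingers, y is the line along which they close (so a half turn about z gives the same grasp; the last joint's range is limited). The gripper opens to 85 mm and grips with 20 to 120 N. Pads are 22 mm wide; open, the fingers measure 114 mm over their backs; the gripper's body (76 mm by 85 mm) begins 54 mm behind the grasp point. The pads swing forward as they close: fully open they stand 13 mm farther back than shut.
Start: joints at [1.561, 0.385, 0.008, 0, -1.194, -0.259], TCP at [165.952, 602.544, 245.312] pointing down, gripper open.
Joint ranges: [-3.14, 3.14], [-1.21, 2.06], [-1.07, 1.41], [-3.16, 2.05], [-2.99, -0.16], [-3.1, 3.1]. Speed limits (rad/s): [2.79, 2.79, 3.14, 3.14, 3.14, 3.14].

### API

Orientations are given as a unit quaternion [x, y, z, w].
In Python, from bench import * gives the robot as it stands.
- The arm moves only by the tool carry_out, never from a script. Its argument "motion" is a list of rows, each a list of 7 numbers: the turn, a rotation vector about the tool's x, y, z in rad, then the shift along the tool's x, y, z in mm, then the opening, from -1 (shut) to 1 (fully open), so that 0 is half open. A call has 1 to 5 rows; each row is the pose to reach, as a shift and turn from the pose commanded when the call began, along the tool's axes at that moment; what a row does not reach only later rows make up. A row lasts 1/8 s, in which the tool goes at most 62.5 mm and 10.7 degrees, less where a joint would pass 70% of its speed; a pose out of reach is approached as far as the arm can. A call with a gripper value outside its range is refused whole. The fingers move at their own pace and stop on an object; the grip force is fixed at half the most. Time passes only in rows, so rows that repeat a pose let the fingers close. It gives the time, the measured TCP pose, the force, the opening and the grip force at its end, in the units of the state.
- read_state(): the state, without advancing time (a new reading comes with each control period).
- get_image(name): name is "side" or "top" or "wrist"; returns a dict with "color" (420x560x3 uint8, blue, green, red), "mtx" (3x3 intrinsics, pixels), "position" and "orientation" of the camera in the world. Camera axes: x right, y down, z forward; pixel columns grow to the right and rows downward; lengths in mm; the calibration is good to about 2 mm. A picture is of the moment at which its call begins. There is no depth.
- job_done(): hands the job in; it is judged then, once.
The state is a dict: "clock": time; "joints": joint angles; "joint_vel": joint speeds; "joint_efforts": joint torques, N m; "position": TCP position; "ee_rot": TCP orientation; "contact_force": force on the tool from outside, world axes, zero at the start; "wrist_torque": the same for the moment, N m; "gripper_width": finger opening in mm; "grasp_force": force on a finger pad.
Only numpy, scipy, OpenCV 4.12 (cv2) and the standard library are available. Lean on these libraries where they do the work, as an engineer would, in place of code of your own. Each camera call takes 0.05 s, during which the arm holds its last target. There are 200 camera calls.

### The job

The guide fence of the bread board (the board with the baguette end on it) is set for today's bias cut: copy its angle to the fence of the cucumber board with the hinged steel setting gauge. Lay the gauge flat in the corner between the bread board's rail and fence and ease it in until its stock lies flush along the rail and its blade flush along the fence, press its lever fully down to lock the angle, then carry it over and ease it the same way, still locked, into the corner of the cucumber board so that this fence swings open to lie flush along the blade, and leave the gauge lying there. Go gently, by feel: never shove either fence hard, do not shift the bread board's fence, and leave the food and utensils where they are.

Things in the scene. Friction and masses are not known exactly. Their poses are not given: they have to be found in the camera images.
- gauge_grip (a point): black upright grip rib of the steel setting gauge, 50 long, 14 thick, 30 high, top 44 mm above the gauge's underside; grasp it across the 14 mm. Point: its centre, 29 mm above the underside. Axes are the gauge's: x along the stock from the hinge to the tail, z up. Starts flat on the counter, tail to the robot's left, blade towards the robot
- gauge_hinge (a point): the gauge's hinge axis at its underside, 95 mm from the grip along -x; axes as gauge_grip. Stock: bar 26 wide (y = -13 to 13), 14 high, from the hinge to its tail at x = 145; the y = -13 face goes flush to a rail. About 0.4 kg in all. Seated, its x runs along the board's y, hinge end in the corner, the hinge axis 16 to 23 mm from where rail and fence faces meet
- gauge_blade_face (a point): middle of the blade's outer face, which goes flush to a fence. Blade: steel bar 18 wide, 10 high, reaching 85 mm from the hinge axis, its underside 2 mm above the gauge's; a flat quadrant (radius 45) runs from it over the stock, 18 mm up. x along the blade to its end, y out of this face; point 42.5 mm along, 9 mm off the hinge axis, 7 mm up
- gauge_blade (a joint): opening of the gauge (rad): from the stock's x to the blade's x, anticlockwise from above. Unlocked it turns stiffly and stays put (0.1 N m, 1 to 2 N at the blade's end). Starts at 1.45 to 1.65, wider than the bread board's corner, so the blade's end meets that fence first and closes as the gauge slides in. Locked it holds, stiffer than the other fence's hinge
- gauge_lever (a joint): cam lever on the stock that clamps the blade's quadrant (rad): 0 = up at 40 degrees, unlocked, the start; 0.70 = pressed flat onto its stop, locked, where it stays by itself. Counts as locked above 0.64
- gauge_lever_pad (a point): upper side of the black lever (13 wide, 45 mm long), 30 mm from its axle. The axle lies across the stock 45 mm from the hinge towards the tail, 28 mm above the underside; the lever leans over the hinge, its end 60 mm up. This point from gauge_hinge: x 24, z 50 mm standing; x 15, z 31 mm flat. Press straight down there with closed fingers at x = 16 mm, 5 to 12 N
- bread_board: white board 170 x 280 x 12 mm, fixed on a 2 mm mat, left or right; origin: centre of its underside, x away from the robot, z up. Far rail: 16 thick, 12 mm above the board, near face (to lay the stock on) at x = +66, y = -135 to 135 mm. Fence hinge at x = 48, y = -105 mm. The two boards are parallel. This one carries a baguette end.
- cucumber_board: white board 170 x 280 x 12 mm, fixed on a 2 mm mat, left or right; origin: centre of its underside, x away from the robot, z up. Far rail: 16 thick, 12 mm above the board, near face (to lay the stock on) at x = +66, y = -135 to 135 mm. Fence hinge at x = 48, y = -105 mm. The two boards are parallel. This one carries a piece of cucumber.
- bread_board_fence: fence to copy: aluminium bar 145 mm long from its hinge, 16 thick, top 14 mm above the board (17 at the bolt on its hinge). Origin: hinge axis on the board's top; x along the bar; working face (rail and gauge side) at y = -8 mm. Corner angle: board's y to fence's x, anticlockwise from above, 0.87 to 1.10 rad. Its bolt is tight: push 5 to 9 N, not 15.
- cucumber_board_fence: fence to set: aluminium bar 145 mm long from its hinge, 16 thick, top 14 mm above the board (17 at the bolt on its hinge). Origin: hinge axis on the board's top; x along the bar; working face (rail and gauge side) at y = -8 mm. Corner angle: board's y to fence's x, anticlockwise from above, 0.66 to 0.75 rad at the start (more closed than the other). Stiff: 0.22 N m; stays where left.
- bread_board_fence_end (a point): free end of the bread board's fence, on its working face, 145 mm from the hinge
- bread_heel: end piece of a baguette, 66 x 43 x 40 mm, lying on the bread board's front edge; a bystander, to be left alone
- cucumber_piece: length of cucumber, 68 x 32 mm, lying on the cucumber board's front edge; a bystander, to be left alone
- bread_roll: crusty roll, 140 x 70 mm, on the counter at the front; a bystander, to be left alone
- bread_knife: knife, 320 mm long, black handle, on the counter at the front; a bystander, to be left alone
- steel_bowl: small empty steel bowl, 120 mm wide, 50 mm high; a bystander, to be left alone
- sauce_bottle: plastic bottle, 60 mm wide, 170 mm high; a bystander, to be left alone
- spatula: 260 mm spatula with a black handle; a bystander, to be left alone
Not all that is in view belongs to the job. Leave any green look-alike of the part that bears gauge_grip alone.

How it is judged:
By the outcome, as a careful person would: the job done as asked, in the order asked, and still so for the second after the job is handed in, with the robot touching nothing.
It also fails if it takes over 72 s, if anything falls off the work surface, if the arm or the gripper's body presses on something with over 40 N, if the wrist force passes 120 N, or if a joint passes its speed limit or range.

## Working session

There is one attempt and no reset: what is moved stays moved. The work goes in short steps, Python scripts to look and compute and a tool call to move; the robot and the scene stay as the last step left them, time stands still between calls to the robot, and variables do not carry over. Pictures are saved under pics/ and viewed, at most 10 in all, crops included, and the job is handed in when it is done.

Besides the shell and the picture viewer there is one more tool, called after "Request:" as name(argument=value, ...), one argument or row to a line, values as JSON. carry_out: Moves the arm, as the interface text tells. Its arguments: {"type":"object","properties":{"motion":{"type":"array"}},"required":["motion"]}

```bash
ls; mkdir -p pics; python3 - <<'E'
from bench import *
import cv2, numpy as np
np.set_printoptions(precision=4,suppress=True)
for n in ("top","side","wrist"):
    d=get_image(n); cv2.imwrite(f"pics/{n}0.png",d["color"]); print(n,d["mtx"],d["position"],d["orientation"])
s=read_state(); print(s)
E
```

```text
pics
top [[378.9525   0.     274.9888]
 [  0.     378.9525 209.3198]
 [  0.       0.       1.    ]] [ 307.9401  -33.3212 1150.7147] [-0.7026  0.7083 -0.0394  0.055 ]
side [[396.5868   0.     282.3312]
 [  0.     396.5868 212.2511]
 [  0.       0.       1.    ]] [ 153.8732 -725.645   971.7768] [ 0.9187 -0.1997  0.0743 -0.3324]
wrist [[342.9142   0.     278.7769]
 [  0.     342.9142 210.4223]
 [  0.       0.       1.    ]] [230.0455 585.2155 372.7075] [-0.6005  0.7883  0.1059 -0.0828]
{'clock': 0.15, 'joints': array([ 1.5606,  0.3854,  0.007 , -0.0003, -1.194 , -0.2586]), 'joint_vel': array([ 0.0001, -0.0039,  0.0032,  0.0006,  0.0015,  0.0007]), 'joint_efforts': array([  0.0001, -39.268 ,  18.8581,   4.1885,  -0.0034,   0.    ]), 'position': array([165.8546, 602.1845, 244.4849]), 'ee_rot': array([ 0.991 , -0.134 , -0.0001,  0.0008]), 'contact_force': array([-0.3419,  0.5232, -0.1539]), 'wrist_torque': array([0.0491, 0.0277, 0.0306]), 'grasp_force': 0.0, 'gripper_width': 85.37472457083406}
```

View pics/top0.png

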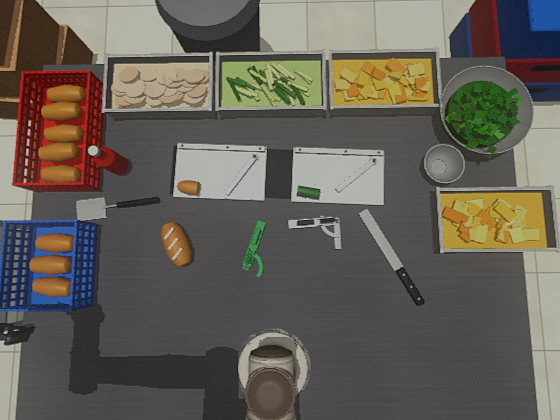

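View pics/side0.png

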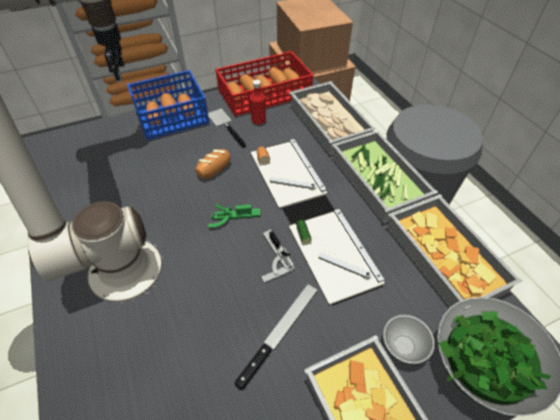

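The top view shows the steel gauge at (315,228), with its hinge near (335,222), the blade pointing down and the tail to the left. The green look-alike is at (255,248). The bread board is on the left, with its fence from bolt (256,157) to (229,192). The cucumber board is on the right, with its fence from (375,162) to (338,190).

Things that could be taken for the gauge: the steel gauge at (315,228) and the green copy at (255,248). I choose the steel one.

```bash
cat > h.py <<'E'
from bench import *
import cv2, numpy as np
from scipy.spatial.transform import Rotation as R
np.set_printoptions(precision=3,suppress=True)
def ray(d,uv):
    uv=np.asarray(uv,float).reshape(-1,2)
    v=np.c_[uv,np.ones(len(uv))]@np.linalg.inv(d["mtx"]).T
    return np.asarray(d["position"],float),R.from_quat(d["orientation"]).apply(v)
def onplane(d,uv,z):
    p,v=ray(d,uv); return p+v*((z-p[2])/v[:,2])[:,None]
def tri(*obs):  # obs: (d,uv) -> point, residual
    A=np.zeros((3,3));b=np.zeros(3);L=[]
    for d,uv in obs:
        p,v=ray(d,uv); v=v[0]/np.linalg.norm(v[0]); P=np.eye(3)-np.outer(v,v); A+=P;b+=P@p;L.append((p,P))
    x=np.linalg.solve(A,b); return x,[np.linalg.norm(P@(x-p)) for p,P in L]
def save(name,png):
    import pickle
    d=get_image(name); cv2.imwrite(f"pics/{png}.png",d["color"]); pickle.dump(d,open(f"pics/{png}.pkl","wb")); return d
def load(png):
    import pickle; return pickle.load(open(f"pics/{png}.pkl","rb"))
def delta(pos,yaw,s=None):  # tool-down target, tool x at yaw
    s=s or read_state(); r=R.from_quat(s["ee_rot"])
    T=R.from_euler("z",yaw)*R.from_quat([1,0,0,0])
    return (r.inv()*T).as_rotvec(), r.inv().apply(np.asarray(pos)-s["position"])
E
python3 - <<'E'
from h import *
d=save("top","top1")
print(onplane(d,[(335,222),(292,222),(256,157),(229,192),(375,162),(338,190)],25))
print(delta([400,-60,300],-np.pi/2))
print(R.from_quat(get_image("wrist")["orientation"]).as_matrix())
E
```

```text
[[ 419.606 -187.135   25.   ]
 [ 420.73   -59.358   25.   ]
 [ 621.358   48.155   25.   ]
 [ 513.553  129.924   25.   ]
 [ 601.157 -312.984   25.   ]
 [ 516.169 -198.789   25.   ]]
(array([ 0.001, -0.001,  1.302]), array([401.653, 576.327, -54.544]))
[[-0.265 -0.929 -0.257]
 [-0.964  0.256  0.068]
 [ 0.003  0.266 -0.964]]
```

```bash
python3 - <<'E'
from h import *
print(delta([470,-200,260],-np.pi/2))
E
```

```text
(array([ 0.001, -0.001,  1.302]), array([506.28 , 692.773, -14.5  ]))
```

Request:
carry_out(
  motion=[
    [0, 0, 0, 36, 50, 0, 1],
    [0, 0, 0, 72, 100, 0, 1],
    [0, 0, 0, 108, 150, 0, 1],
    [0, 0, 0, 144, 200, 0, 1],
    [0, 0, 0, 180, 250, 0, 1],
  ],
)

```text
clock: 0.88
position: [273.4, 311.7, 245.4]
ee_rot: [0.991, -0.134, 0.0, -0.0]
contact_force: [1.0, 0.8, -0.2]
gripper_width: 85.6
grasp_force: 0.0
```

Request:
carry_out(
  motion=[
    [0, 0, 0.18, 36, 50, 0, 1],
    [0, 0, 0.36, 72, 100, 0, 1],
    [0, 0, 0.54, 108, 150, 0, 1],
    [0, 0, 0.72, 144, 200, 0, 1],
    [0, 0, 0.9, 180, 250, 0, 1],
  ],
)

```text
clock: 1.5
position: [380.6, 23.0, 245.9]
ee_rot: [0.833, -0.554, 0.001, -0.001]
contact_force: [1.1, 0.7, -0.4]
gripper_width: 85.7
grasp_force: 0.0
```

```bash
python3 - <<'E'
from h import *
print(read_state()["position"],delta([470,-200,260],-np.pi/2))
E
```

```text
[380.563  23.016 245.865] (array([-0.002,  0.   ,  0.397]), array([240.251,   3.669, -14.163]))
```

Request:
carry_out(
  motion=[
    [0, 0, 0.1, 60, 1, -3, 1],
    [0, 0, 0.2, 120, 2, -6, 1],
    [0, 0, 0.3, 180, 3, -10, 1],
    [0, 0, 0.4, 240, 4, -14, 1],
    [0, 0, 0.4, 240, 4, -14, 1],
  ],
)

```text
clock: 2.12
position: [471.2, -200.8, 258.6]
ee_rot: [-0.706, 0.709, 0.0, -0.0]
contact_force: [-0.7, 0.5, 0.1]
gripper_width: 85.4
grasp_force: 0.0
```

```bash
python3 - <<'E'
from h import *
s=read_state();print(s["position"],s["ee_rot"]); save("wrist","w1")
E
```

```text
[ 471.243 -200.817  258.59 ] [-0.706  0.709  0.    -0.   ]
```

View pics/w1.png

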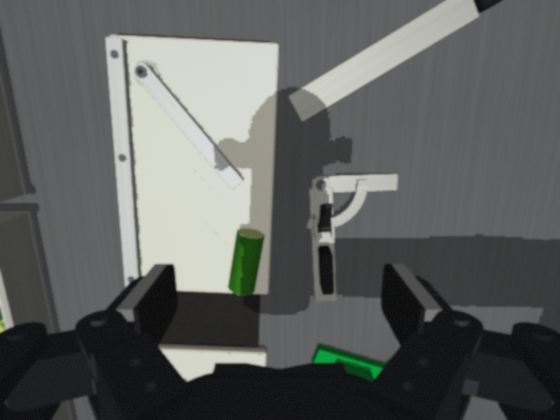

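The wrist view shows the steel gauge: hinge (320,185), blade right to (397,182), lever (326,217), rib (326,270) and tail (325,298). The green copy is at the bottom (350,362). The cucumber board fence runs from bolt (141,71) to its end (236,182), with the rail at the left (118–130). Next I look over the bread board.

Request:
carry_out(
  motion=[
    [0, 0, 0, -55, -8, 0, 1],
    [0, 0, 0, -110, -16, 0, 1],
    [0, 0, 0, -165, -24, 0, 1],
    [0, 0, 0, -220, -30, 0, 1],
    [0, 0, 0, -220, -30, 0, 1],
  ],
)

```text
clock: 2.8
position: [499.3, 26.6, 259.5]
ee_rot: [0.711, -0.704, -0.0, -0.0]
contact_force: [-0.1, 0.2, 0.3]
gripper_width: 85.6
grasp_force: 0.0
```

```bash
python3 - <<'E'
from h import *
s=read_state();print(s["position"],s["ee_rot"]); save("wrist","w2")
E
```

```text
[499.344  26.637 259.475] [ 0.711 -0.704 -0.    -0.   ]
```

View pics/w2.png

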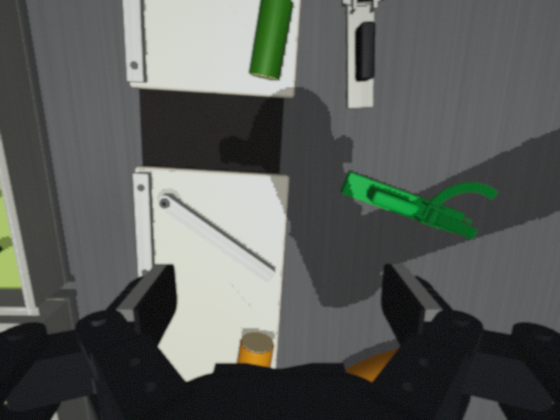

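This view shows the bread fence from bolt (166,203) to its end (272,275), the rail at x≈142, the rib at (365,50), the stock tail at (361,105), the green copy at (400,200) and the baguette at (256,350). Now I measure lines with the LSD detector.

```bash
python3 - <<'E'
from h import *
def segs(d,roi,minl):
    x0,y0,x1,y1=roi; g=cv2.cvtColor(d["color"],cv2.COLOR_BGR2GRAY)[y0:y1,x0:x1]
    L=cv2.createLineSegmentDetector(0).detect(g)[0][:,0]+[x0,y0,x0,y0]
    for l in L:
        n=np.hypot(l[2]-l[0],l[3]-l[1])
        if n>minl: yield l,n
for nm,roi,m in (("w1",(100,25,290,300),35),("w2",(120,160,300,290),35),("w1",(300,165,410,310),12),("w2",(335,0,390,115),12)):
    d=load(nm); print(nm,roi)
    for l,n in segs(d,roi,m):
        P=onplane(d,l.reshape(2,2),14 if roi[0]>290 else 26); v=P[1]-P[0]
        print(l.round(1),round(n),P[:,:2].round(1).ravel(),"ang fromY tow -X",round(float(np.arctan(-v[0]/v[1])),3))
for nm,roi in (("w1",(305,240,350,300)),("w2",(345,10,385,95))):
    d=load(nm);x0,y0,x1,y1=roi
    m=(d["color"][y0:y1,x0:x1].max(2)<35).astype(np.uint8)
    n,lab,st,_=cv2.connectedComponentsWithStats(m); k=1+st[1:,4].argmax()
    pts=np.argwhere(lab==k)[:,::-1]+[x0,y0]; r=cv2.minAreaRect(pts.astype(np.float32)); print(nm,r,cv2.boxPoints(r).round(1).tolist())
for a,b in (("w1","w2"),): pass
c1=load("w1")["color"][160:310,295:415]; c2=load("w2")["color"][0:120,330:400]
cv2.imwrite("pics/c1.png",np.hstack([cv2.resize(c1,None,fx=4,fy=4,interpolation=cv2.INTER_CUBIC),cv2.resize(c2,(280,600),interpolation=cv2.INTER_CUBIC)[:, :280]]))
E
```

```text
w1 (100, 25, 290, 300)
[178.1 290.5 234.4 293. ] 56 [587.9 -72.  522.3 -68.5] ang fromY tow -X 1.517
[227.6 285.9 236.6 229.5] 57 [ 529.9  -77.6  517.  -146.6] ang fromY tow -X -0.185
[276.8  43.  108.3  34.3] 169 [ 471.4 -335.5  632.5 -343.6] ang fromY tow -X 1.52
[126.3  40.7 141.5 273.2] 233 [ 616.  -337.9  628.1  -94.3] ang fromY tow -X -0.05
[137.3 275.7 121.2  38. ] 238 [ 633.2  -91.1  620.6 -340.3] ang fromY tow -X -0.051
[267.8 291.9 278.   44.3] 248 [ 483.3  -69.8  470.2 -334.3] ang fromY tow -X -0.049
[104.5  38.  124.1 284.3] 247 [ 636.5 -340.4  649.8  -80.2] ang fromY tow -X -0.051
[264.1 235.3 253.2 292.4] 58 [ 486.6 -139.6  500.3  -69.2] ang fromY tow -X -0.192
[241.6 179.8 215.2 148.5] 41 [ 509.6 -202.3  536.  -235.3] ang fromY tow -X 0.675
[210.8 143.  143.7  62.6] 105 [ 540.3 -241.   601.3 -318.4] ang fromY tow -X 0.668
[151.3  64.9 244.3 177.9] 146 [ 594.2 -316.3  506.6 -204.3] ang fromY tow -X 0.663
[139.7 299.3 165.5 265.6] 43 [ 633.9  -60.8  599.6 -103.6] ang fromY tow -X -0.675
[248.6 221.8 251.4 169.3] 53 [ 503.4 -155.5  498.9 -213.5] ang fromY tow -X -0.077
w2
[... 3598 characters left out ...]
.1 431.9 -69.6] ang fromY tow -X 0.061
[344.4  71.9 344.4  59.4] 12 [432.7 -84.  433.5 -95.7] ang fromY tow -X 0.061
[344.4  46.9 344.4  28.1] 19 [ 434.2 -107.3  435.2 -124.2] ang fromY tow -X 0.061
w1 ((325.70208740234375, 269.44537353515625), (46.99692916870117, 11.715176582336426), 87.39744567871094) [[318.79998779296875, 246.1999969482422], [330.5, 245.6999969482422], [332.6000061035156, 292.70001220703125], [320.8999938964844, 293.20001220703125]]
w2 ((360.8726806640625, 52.57074737548828), (53.08028793334961, 10.033998489379883), 87.51044464111328) [[354.70001220703125, 26.299999237060547], [364.70001220703125, 25.799999237060547], [367.0, 78.9000015258789], [357.0, 79.30000305175781]]
```

View pics/c1.png

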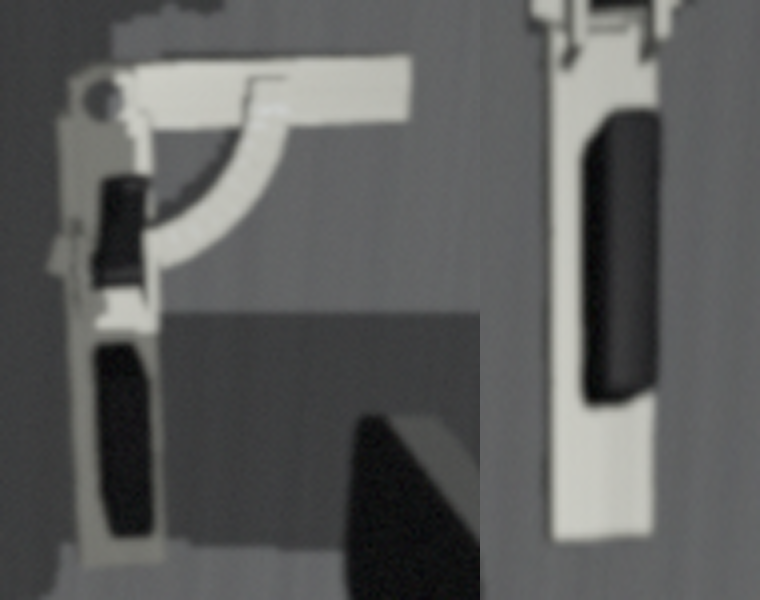

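The crop confirms that the choice is the steel gauge, with its black rib and lever; LSD gives a stock width of 26 mm and the hinge near (424,-195). Now a close look at both fences, since the two edge lines are only about 5 mm apart.

```bash
python3 - <<'E'
from h import *
a=load("w2")["color"][180:285,155:285]; b=load("w1")["color"][55:190,130:250]
A=np.zeros((600,800,3),np.uint8)
A[:340,:420]=cv2.resize(a,(420,340),interpolation=cv2.INTER_CUBIC); A[:428,420:]=cv2.resize(b,(380,428),interpolation=cv2.INTER_CUBIC)
cv2.imwrite("pics/c2.png",A[:430])
d1,d2=load("w1"),load("w2")
print("rib tail top",tri((d1,(326.5,293)),(d2,(367.5,76.5)))); print(d1["position"],d2["position"])
print("rail bolt cuc",tri((d1,(129.5,281)),(d2,(134,65))))
print("tail corner +X",tri((d1,(316,301)),(d2,(348.5,107.3))))
print(d1["color"][100:180:4,200].tolist() if 0 else "")
E
```

```text
rib tail top (array([416.478, -76.852,  42.382]), [np.float64(0.7446896880800429), np.float64(0.7446896880799471)])
[ 470.355 -267.311  387.003] [499.25  -39.952 387.799]
rail bolt cuc (array([640.566, -86.333,  29.691]), [np.float64(0.6059289650334636), np.float64(0.6059289650333015)])
tail corner +X (array([425.455, -49.498,  11.889]), [np.float64(0.448931406996649), np.float64(0.44893140699658723)])
```

View pics/c2.png

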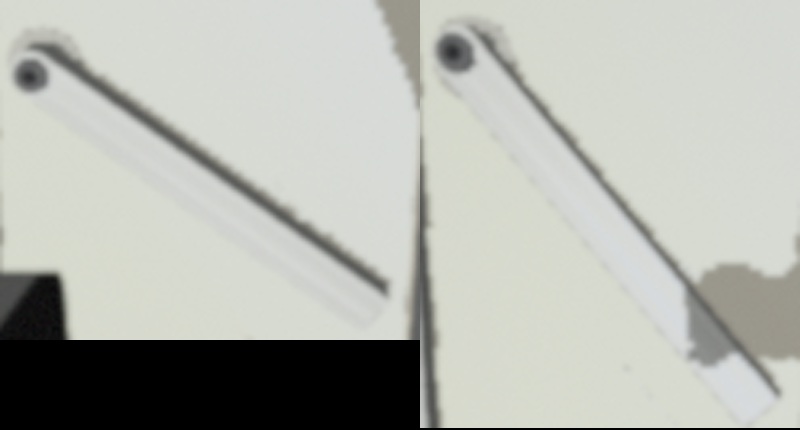

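The crops show the dark strip on each fence is its back face; its lower edge in the picture is the back top edge. The bolts are at (164,203) in w2 and (141,71) in w1. Now I build the board frames.

```bash
python3 - <<'E'
from h import *
d1,d2=load("w1"),load("w2")
yaw=-0.0505; ex=np.array([np.cos(yaw),np.sin(yaw)]); ey=np.array([-np.sin(yaw),np.cos(yaw)])
def f(d,l,z): return onplane(d,np.reshape(l,(-1,2)),z)[:,:2]
def loc(P): return np.c_[P@ex,P@ey]
for n,d,rail,end,end2,fe,bolt in (("bread",d2,[151,267,147.1,173.1],[285.7,175,136.8,166.1],None,[273.7,271.1,163.5,193.3],(164.3,203.2)),
  ("cuc",d1,[137.3,275.7,121.2,38],[276.8,43,108.3,34.3],[178.1,290.5,234.4,293],[241.6,179.8,215.2,148.5,210.8,143,143.7,62.6],(141.4,71.4))):
    r=loc(f(d,rail,26)); e=loc(f(d,end,14)); b=loc(f(d,bolt,31))[0]
    F=f(d,fe,28); v=F[-1]-F[0]; th=np.arctan(-v[0]/v[1])-yaw
    xr=r[:,0].mean(); print(n,"rail",r,"end y",e[:,1], "e2",loc(f(d,end2,14))[:,1] if end2 else "", "bolt rel rail x",b[0]-xr,"y",b[1],"theta",th)
    L=loc(F); fx=np.array([-np.sin(th),np.cos(th)]); fy=np.array([-np.cos(th),-np.sin(th)])
    print("  bolt to back edge perp",(L-b)@fy, "fence end along",(L-b)@fx)
    hx=xr-18
    for nm,hy in (("bolt",b[1]),("end",e[:,1].mean()+35)):
        H=hx*ex+hy*ey; s=(18+8*np.cos(th)+0)/1
        # working face: points H-8fy + t fx ; rail x=xr
        t=(xr-hx+8*fy[0])/fx[0]; c=np.array([hx,hy])-8*fy+t*fx
        print("  ",nm,"hinge",H,"corner",c[0]*ex+c[1]*ey,"local",c)
E
```

```text
bread rail [[636.474 160.688]
 [636.493  52.114]] end y [47.209 47.284] e2  bolt rel rail x -18.948940732647657 y 82.73016701994139 theta 0.9738926559073429
  bolt to back edge perp [7.51 7.51] fence end along [142.033  -6.962]
   bolt hinge [621.871  51.405] corner [639.719  47.939] local [636.483  80.17 ]
   end hinge [621.847  50.921] corner [639.694  47.456] local [636.483  79.686]
cuc rail [[ 637.022  -59.002]
 [ 636.965 -308.576]] end y [-313.495 -313.493] e2 [-35.563 -35.336] bolt rel rail x -19.487259202313226 y -278.98765772652575 theta 0.719384432593603
  bolt to back edge perp [6.716 6.51  6.667 6.716] fence end along [141.868  99.819  92.791  -5.291]
   bolt hinge [ 604.122 -309.878] corner [ 621.674 -319.183] local [ 636.994 -287.395]
   end hinge [ 604.147 -309.385] corner [ 621.699 -318.69 ] local [ 636.994 -286.902]
```

```bash
python3 - <<'E'
from h import *
print(delta([417.4,-100.1,110],-np.pi/2+0.068))
E
```

```text
(array([ 0.  ,  0.  , -0.06]), array([124.54 ,  82.646, 149.411]))
```

Request:
carry_out(
  motion=[
    [0, 0, -0.02, 35, 23, 40, 0.4],
    [0, 0, -0.04, 70, 46, 80, 0.4],
    [0, 0, -0.06, 105, 69, 120, 0.4],
    [0, 0, -0.06, 124.5, 82.6, 149, 0.4],
    [0, 0, -0.06, 124.5, 82.6, 149, 0.4],
  ],
)

```text
clock: 3.48
position: [414.3, -103.6, 108.8]
ee_rot: [0.728, -0.686, -0.002, 0.002]
contact_force: [0.2, 0.3, 0.5]
gripper_width: 60.0
grasp_force: 0.0
```

```bash
python3 - <<'E'
from h import *
print(delta([417.4,-100.1,32.5],-np.pi/2+0.068))
d=save("wrist","w3"); x0,y0=0,0
m=(d["color"].max(2)<35).astype(np.uint8)
R0=read_state()
# where the expected rib top corners project
gx=np.array([-.068,.998]);gy=np.array([-.998,-.068]);c=np.array([417.4,-100.1])
P=np.array([[*(c+a*gx+b*gy),44] for a,b in ((-25,-7),(-25,7),(25,7),(25,-7))])
q=(R.from_quat(d["orientation"]).inv().apply(P-d["position"]))@np.asarray(d["mtx"]).T
uv=(q[:,:2]/q[:,2:]); print(uv)
im=d["color"].copy(); cv2.polylines(im,[np.int32(uv*1)],True,(0,0,255),1)
cv2.imwrite("pics/w3o.png",im)
E
```

```text
(array([ 0.006, -0.   , -0.009]), array([-3.356, -3.761, 76.238]))
[[258.368 196.838]
 [282.615 196.599]
 [283.067 275.719]
 [260.341 275.966]]
```

View pics/w3o.png

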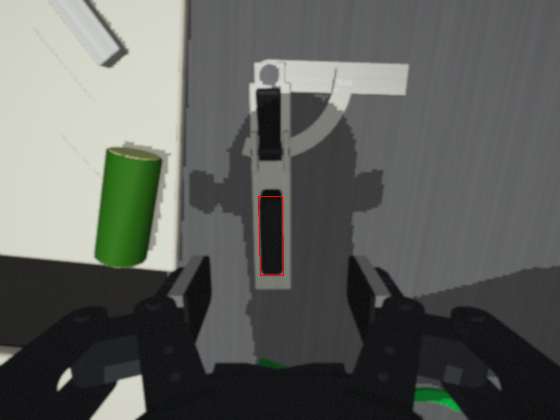

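The projected rib outline (259–283, 196–276) lies on the black rib to within 2–3 mm, so I descend.

Request:
carry_out(
  motion=[
    [0, 0, 0, 0, 0, 30, 0.3],
    [0, 0, 0, 0, 0, 50, 0.2],
    [0, 0, 0, 0, 0, 60, 0.2],
    [0, 0, 0, 0, 0, 60, 0.2],
  ],
)

```text
clock: 4.03
position: [418.4, -101.8, 50.7]
ee_rot: [0.729, -0.685, 0.0, -0.0]
contact_force: [0.3, 0.8, 0.8]
gripper_width: 51.2
grasp_force: 0.0
```

```bash
python3 - <<'E'
from h import *
s=read_state();print(s["position"],s["joint_vel"]);print(delta([417.4,-101,32],-np.pi/2+0.068))
E
```

```text
[ 418.432 -101.809   50.689] [-0.    -0.017  0.01   0.005 -0.006  0.001]
(array([-0.001, -0.   , -0.005]), array([-0.875,  0.993, 18.688]))
```

Request:
carry_out(
  motion=[
    [0, 0, -0.005, -0.5, 1, 10, 0.1],
    [0, 0, -0.005, -0.5, 1, 18, 0.0],
    [0, 0, -0.005, -0.5, 1, 18, 0.0],
    [0, 0, -0.005, -0.5, 1, 18, -0.4],
    [0, 0, -0.005, -0.5, 1, 18, -0.8],
  ],
)

```text
clock: 4.65
position: [417.6, -101.6, 32.7]
ee_rot: [0.731, -0.683, 0.001, -0.001]
contact_force: [0.8, -0.4, -0.7]
gripper_width: 13.2
grasp_force: 60.8
```

Request:
carry_out(
  motion=[
    [0, 0, 0, 0, 0, 0, -1],
    [0, 0, 0, 0, 0, 0, -1],
    [0, 0, 0, 0, 0, 0, -1],
  ],
)

```text
clock: 5.03
position: [417.5, -101.6, 32.6]
ee_rot: [0.731, -0.683, 0.001, -0.001]
contact_force: [2.0, -0.5, 0.8]
gripper_width: 13.0
grasp_force: 60.9
```

Request:
carry_out(
  motion=[
    [0, 0, 0, 0, 0, -20, -1],
    [0, 0, 0, 0, 0, -60, -1],
    [0, 0, 0, 0, 0, -100, -1],
    [0, 0, 0, 0, 0, -100, -1],
  ],
)

```text
clock: 5.52
position: [417.1, -101.5, 134.0]
ee_rot: [0.73, -0.683, 0.001, -0.002]
contact_force: [-0.1, -0.3, -4.8]
gripper_width: 13.2
grasp_force: 60.4
```

```bash
python3 - <<'E'
from h import *
s=read_state();print(s["position"],s["ee_rot"],s["contact_force"],s["gripper_width"])
yaw=-0.0505; ex=np.array([np.cos(yaw),np.sin(yaw)]); ey=np.array([-np.sin(yaw),np.cos(yaw)])
W=616*ex+257*ey; print(W,delta([*W,130],-np.pi/2+yaw))
d=load("w2"); 
for z in (14,54): P=onplane(d,[(240,333),(272,333),(240,365)],z)[:,:2]; print(z,np.c_[P@ex,P@ey])
E
```

```text
[ 417.056 -101.529  133.962] [ 0.73  -0.683  0.001 -0.002] [-0.051 -0.335 -4.779] 13.206842985890447
[628.188 225.578] (array([-0.004,  0.001,  0.117]), array([-312.36 , -232.37 ,    5.147]))
14 [[533.027 250.05 ]
 [492.976 247.63 ]
 [531.566 297.56 ]]
54 [[529.561 221.72 ]
 [493.795 219.559]
 [528.256 264.146]]
```

Request:
carry_out(
  motion=[
    [0, 0, 0.03, -40, -30, 0, -1],
    [0, 0, 0.06, -86, -64, 0, -1],
    [0, 0, 0.09, -133, -98, 0, -1],
    [-0.002, 0, 0.117, -180, -133, 0, -1],
    [-0.004, 0, 0.117, -226, -168, 0, -1],
  ],
)

```text
clock: 6.15
position: [567.6, 136.0, 128.9]
ee_rot: [-0.689, 0.725, 0.003, -0.005]
contact_force: [0.3, 0.9, -4.2]
gripper_width: 12.6
grasp_force: 60.4
```

```bash
python3 - <<'E'
from h import *
print(delta([628.2,225.6,95],-np.pi/2-.0505))
E
```

```text
(array([ 0.011, -0.003, -0.001]), array([-92.714, -56.281,  33.066]))
```

Request:
carry_out(
  motion=[
    [0, 0, 0, -40, -25, 10, -1],
    [0, 0, 0, -75, -47, 25, -1],
    [0, 0, 0, -88, -55, 33, -1],
    [0, 0, 0, -88, -55, 33, -1],
    [0, 0, 0, -88, -55, 33, -1],
  ],
)

```text
clock: 6.78
position: [627.2, 218.9, 98.2]
ee_rot: [-0.689, 0.725, 0.002, -0.003]
contact_force: [-0.4, -0.7, -4.2]
gripper_width: 12.8
grasp_force: 60.3
```

```bash
cat >> h.py <<'E'
YAW=-0.0505; EX=np.array([np.cos(YAW),np.sin(YAW)]); EY=np.array([-np.sin(YAW),np.cos(YAW)])
def loc():
    s=read_state(); p=s["position"][:2]; r=R.from_quat(s["ee_rot"]); f=np.asarray(s["contact_force"]); f2=f[:2]; m=s["wrist_torque"]
    print("local",np.array([p@EX,p@EY,s["position"][2]]),"yaw err",(R.from_euler("z",-np.pi/2+YAW)*R.from_quat([1,0,0,0])*r.inv()).as_rotvec(),"F local",f2@EX,f2@EY,f[2],"M",np.array([m[:2]@EX,m[:2]@EY,m[2]]),"w",s["gripper_width"],"t",s["clock"])
E
python3 - <<'E'
from h import *
loc(); print(delta([628.2,225.6,46.6+2],-np.pi/2-.0505))
d=save("wrist","w4")
E
```

```text
local [615.306 250.249  98.223] yaw err [ 0.001 -0.007  0.   ] F local -0.33911733291546614 -0.7261867497609722 -4.199003057283888 M [ 0.077 -0.015 -0.024] w 12.811034399498995 t 6.775
(array([ 0.007, -0.002, -0.   ]), array([-6.857, -1.025, 49.606]))
```

View pics/w4.png

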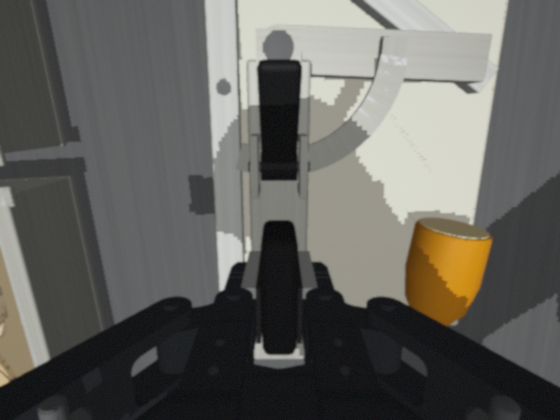

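The picture shows the gauge held over the bread board: hinge (278,42), blade to (485,60), fence end beyond it at (480,85), rail at x≈220, baguette clear at (450,265). I shift it back 7 mm and lower it.

Request:
carry_out(
  motion=[
    [0.003, 0, 0, -4, -1, 15, -1],
    [0.006, 0, 0, -7, -1, 32, -1],
    [0.006, 0, 0, -7, -1, 46, -1],
    [0.006, 0, 0, -7, -1, 47, -1],
    [0.006, 0, 0, -7, -1, 47, -1],
  ],
)

```text
clock: 7.45
position: [629.8, 227.2, 52.0]
ee_rot: [-0.689, 0.724, -0.001, 0.001]
contact_force: [-0.0, 0.9, -4.0]
gripper_width: 13.0
grasp_force: 60.2
```

```bash
python3 - <<'E'
from h import *
loc()
E
```

```text
local [617.5   258.659  52.025] yaw err [ 0.001  0.002 -0.001] F local -0.06796354310073909 0.8651383473749269 -4.049296563831076 M [ 0.108 -0.063  0.014] w 12.976217589740406 t 7.45
```

Request:
carry_out(
  motion=[
    [-0.001, 0, 0, 0, 0, 3, -1],
    [-0.001, 0, 0, 0, 0, 4.5, -1],
    [-0.001, 0, 0, 0, 0, 4.5, -1],
  ],
)

```text
clock: 7.82
position: [629.5, 227.1, 47.6]
ee_rot: [-0.689, 0.725, -0.0, 0.0]
contact_force: [-0.1, -0.3, -3.6]
gripper_width: 12.9
grasp_force: 60.3
```

Request:
carry_out(
  motion=[
    [0, 0, 0, 0, 0, 1, -1],
    [0, 0, 0, 0, 0, 1, -1],
  ],
)

```text
clock: 8.07
position: [629.7, 227.2, 46.9]
ee_rot: [-0.689, 0.724, -0.001, 0.0]
contact_force: [0.5, 0.2, -3.5]
gripper_width: 13.2
grasp_force: 60.7
```

```bash
python3 - <<'E'
from h import *
loc()
E
```

```text
local [617.397 258.729  46.899] yaw err [ 0.     0.001 -0.001] F local 0.494250277575074 0.1765613858726996 -3.4768799461080984 M [0.121 0.016 0.018] w 13.159734328748238 t 8.075
```

Request:
carry_out(
  motion=[
    [0, 0, 0, 0, 0, 0.7, -1],
    [0, 0, 0, 0, 0, 0.7, -1],
  ],
)

```text
clock: 8.32
position: [629.7, 227.3, 46.7]
ee_rot: [-0.689, 0.724, -0.001, 0.001]
contact_force: [-2.2, -0.6, 1.2]
gripper_width: 13.2
grasp_force: 61.1
```

Request:
carry_out(
  motion=[
    [0, 0, 0, 0, 0, 0.7, -1],
    [0, 0, 0, 0, 0, 0.7, -1],
  ],
)

```text
clock: 8.57
position: [629.7, 227.3, 46.7]
ee_rot: [-0.689, 0.724, -0.001, 0.001]
contact_force: [-2.8, 0.6, 5.3]
gripper_width: 12.9
grasp_force: 61.8
```

Request:
carry_out(
  motion=[
    [0, 0, 0, 0, -2, -0.9, -1],
    [0, 0, 0, 0, -4.5, -0.9, -1],
    [0, 0, 0, 0, -4.5, -0.9, -1],
  ],
)

```text
clock: 8.95
position: [633.2, 226.7, 46.6]
ee_rot: [-0.689, 0.725, -0.0, -0.001]
contact_force: [-5.4, 0.8, 5.7]
gripper_width: 13.4
grasp_force: 61.8
```

Request:
carry_out(
  motion=[
    [0, 0, 0, 0, -1, 0, -1],
    [0, 0, 0, 0, -1, 0, -1],
  ],
)

```text
clock: 9.2
position: [634.0, 226.7, 46.6]
ee_rot: [-0.689, 0.725, 0.0, -0.001]
contact_force: [-5.8, 0.9, 6.7]
gripper_width: 12.6
grasp_force: 61.9
```

```bash
python3 - <<'E'
from h import *
loc()
E
```

```text
local [621.711 258.378  46.646] yaw err [ 0.001 -0.001 -0.   ] F local -5.846726454274649 0.6047206205706128 6.720240064605406 M [ 0.081  2.049 -0.082] w 12.562981840126904 t 9.2
```

Request:
carry_out(
  motion=[
    [0, 0, 0, 0, -0.3, -1, -1],
    [0, 0, 0, 0, -0.3, -1, -1],
  ],
)

```text
clock: 9.45
position: [635.2, 226.7, 46.7]
ee_rot: [-0.689, 0.725, -0.0, -0.0]
contact_force: [-2.5, 0.4, 1.6]
gripper_width: 12.5
grasp_force: 61.3
```

Request:
carry_out(
  motion=[
    [0, 0, 0, 0, -1, 0, -1],
    [0, 0, 0, 0, -1, 0, -1],
  ],
)

```text
clock: 9.7
position: [636.3, 226.6, 46.7]
ee_rot: [-0.689, 0.725, -0.0, 0.0]
contact_force: [-2.0, -0.1, -0.7]
gripper_width: 12.8
grasp_force: 61.0
```

```bash
python3 - <<'E'
from h import *
loc()
E
```

```text
local [624.059 258.43   46.718] yaw err [ 0.001  0.001 -0.   ] F local -1.9795907877252235 -0.20578736688738034 -0.6685482735118468 M [-0.095  0.813 -0.074] w 12.796121630155643 t 9.7
```

Request:
carry_out(
  motion=[
    [0, 0, 0, 0, -0.8, 0, -1],
    [0, 0, 0, 0, -0.8, 0, -1],
  ],
)

```text
clock: 9.95
position: [636.8, 226.6, 46.7]
ee_rot: [-0.689, 0.725, -0.0, -0.0]
contact_force: [-2.3, 0.3, -0.5]
gripper_width: 12.5
grasp_force: 60.9
```

Request:
carry_out(
  motion=[
    [0, 0, 0, 0, -0.6, 0, -1],
    [0, 0, 0, 0, -0.6, 0, -1],
  ],
)

```text
clock: 10.2
position: [636.8, 226.6, 46.7]
ee_rot: [-0.689, 0.725, 0.0, -0.001]
contact_force: [-4.6, 0.1, -0.3]
gripper_width: 13.1
grasp_force: 60.9
```

```bash
python3 - <<'E'
from h import *
loc()
E
```

```text
local [624.593 258.44   46.72 ] yaw err [ 0.001 -0.001 -0.   ] F local -4.582305279182813 -0.1543111388410474 -0.34703674993498923 M [ 0.079  1.595 -0.18 ] w 13.149823929106672 t 10.2
```

Request:
carry_out(
  motion=[
    [0, 0, 0, 3, 0, 0, -1],
    [0, 0, 0, 6, 0, 0, -1],
    [0, 0, 0, 9, 0, 0, -1],
    [0, 0, 0, 12, 0, 0, -1],
    [0, 0, 0, 15, 0, 0, -1],
  ],
)

```text
clock: 10.82
position: [636.2, 213.9, 46.9]
ee_rot: [-0.689, 0.724, 0.001, 0.001]
contact_force: [-6.4, 6.6, 0.2]
gripper_width: 12.9
grasp_force: 61.0
```

Request:
carry_out(
  motion=[
    [0, 0, 0, 3, 0, 0, -1],
    [0, 0, 0, 6, 0, 0, -1],
    [0, 0, 0, 9, 0, 0, -1],
    [0, 0, 0, 12, 0, 0, -1],
    [0, 0, 0, 15, 0, 0, -1],
  ],
)

```text
clock: 11.45
position: [635.5, 199.6, 47.0]
ee_rot: [-0.689, 0.724, 0.001, 0.002]
contact_force: [-7.8, 8.2, 0.5]
gripper_width: 12.8
grasp_force: 61.0
```

```bash
python3 - <<'E'
from h import *
loc()
E
```

```text
local [624.574 231.401  47.016] yaw err [-0.003  0.001 -0.001] F local -8.208758234292205 7.818666692097144 0.4992862651169969 M [ 2.409  2.381 -0.174] w 12.799329372858177 t 11.45
```

Request:
carry_out(
  motion=[
    [0, 0, 0, 2, 0.6, -0.2, -1],
    [0, 0, 0, 5, 0.6, -0.2, -1],
    [0, 0, 0, 8, 0.6, -0.2, -1],
    [0, 0, 0, 11, 0.6, -0.2, -1],
    [0, 0, 0, 13, 0.6, -0.2, -1],
  ],
)

```text
clock: 12.08
position: [634.7, 185.9, 47.1]
ee_rot: [-0.689, 0.724, 0.0, 0.001]
contact_force: [-5.7, 7.6, -1.5]
gripper_width: 13.1
grasp_force: 60.8
```

Request:
carry_out(
  motion=[
    [0, 0, 0, 2, 0, 0, -1],
    [0, 0, 0, 5, 0, 0, -1],
    [0, 0, 0, 8, 0, 0, -1],
    [0, 0, 0, 10, 0, 0, -1],
    [0, 0, 0, 12, 0, 0, -1],
  ],
)

```text
clock: 12.7
position: [634.1, 173.9, 47.1]
ee_rot: [-0.689, 0.724, 0.0, 0.001]
contact_force: [-4.8, 6.7, -0.8]
gripper_width: 13.2
grasp_force: 60.8
```

```bash
python3 - <<'E'
from h import *
loc(); save("wrist","w5")
E
```

```text
local [624.518 205.681  47.102] yaw err [-0.002  0.002 -0.001] F local -5.159501766131841 6.39932555001271 -0.820105741948057 M [ 1.943  1.798 -0.175] w 13.183621060599155 t 12.7
```

View pics/w5.png

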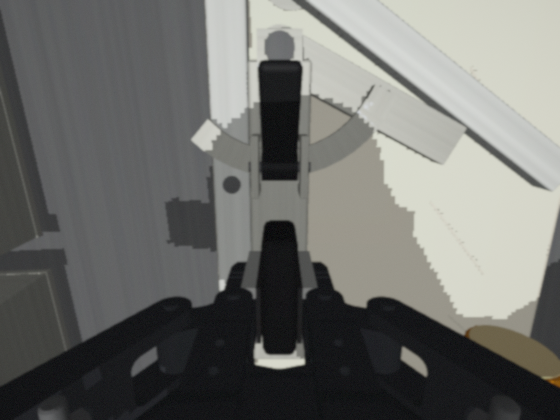

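The blade's end (465,130) touches the fence face and has closed as intended. A wedge of board still shows at (320,50), with about 10 mm to go.

Request:
carry_out(
  motion=[
    [0, 0, 0, 1.5, 0, 0, -1],
    [0, 0, 0, 3, 0, 0, -1],
    [0, 0, 0, 4.5, 0, 0, -1],
    [0, 0, 0, 6, 0, 0, -1],
    [0, 0, 0, 6.5, 0, 0, -1],
  ],
)

```text
clock: 13.38
position: [633.8, 167.3, 47.1]
ee_rot: [-0.689, 0.725, 0.0, 0.001]
contact_force: [-5.6, 7.0, -1.1]
gripper_width: 13.0
grasp_force: 60.8
```

Request:
carry_out(
  motion=[
    [0, 0, 0, 1, 0, 0, -1],
    [0, 0, 0, 1.5, 0, 0, -1],
    [0, 0, 0, 1.5, 0, 0, -1],
  ],
)

```text
clock: 13.75
position: [633.7, 165.8, 47.1]
ee_rot: [-0.689, 0.724, 0.0, 0.001]
contact_force: [-5.8, 6.4, 0.3]
gripper_width: 12.9
grasp_force: 60.8
```

```bash
python3 - <<'E'
from h import *
loc()
E
```

```text
local [624.499 197.572  47.077] yaw err [-0.002  0.002 -0.001] F local -6.1291221992191645 6.13221221987788 0.25059981391648134 M [ 1.811  1.794 -0.233] w 12.92988390501423 t 13.75
```

Request:
carry_out(
  motion=[
    [0, 0, 0, 0.7, 0, 0, -1],
    [0, 0, 0, 1, 0, 0, -1],
    [0, 0, 0, 1, 0, 0, -1],
  ],
)

```text
clock: 14.12
position: [633.6, 164.9, 47.1]
ee_rot: [-0.689, 0.724, 0.0, 0.001]
contact_force: [-5.0, 6.1, -1.1]
gripper_width: 12.7
grasp_force: 60.8
```

Request:
carry_out(
  motion=[
    [0, 0, 0, 0.7, 0, 0, -1],
    [0, 0, 0, 1, 0, 0, -1],
    [0, 0, 0, 1, 0, 0, -1],
  ],
)

```text
clock: 14.5
position: [633.6, 163.9, 47.1]
ee_rot: [-0.689, 0.724, 0.0, 0.001]
contact_force: [-5.6, 6.8, -0.7]
gripper_width: 12.9
grasp_force: 60.8
```

```bash
python3 - <<'E'
from h import *
loc()
E
```

```text
local [624.504 195.633  47.066] yaw err [-0.002  0.002 -0.001] F local -5.972869113050246 6.50902229746264 -0.7096242910053578 M [ 1.859  1.819 -0.205] w 12.856374385290872 t 14.5
```

Request:
carry_out(
  motion=[
    [0, 0, 0, 0.7, 0, 0, -1],
    [0, 0, 0, 0.7, 0, 0, -1],
  ],
)

```text
clock: 14.75
position: [633.5, 163.1, 47.0]
ee_rot: [-0.689, 0.725, 0.0, 0.001]
contact_force: [-5.5, 6.5, 0.1]
gripper_width: 13.1
grasp_force: 60.8
```

Request:
carry_out(
  motion=[
    [0, 0, 0, 0.7, 0, 0, -1],
    [0, 0, 0, 0.7, 0, 0, -1],
  ],
)

```text
clock: 15.0
position: [633.5, 162.4, 47.0]
ee_rot: [-0.689, 0.724, 0.0, 0.001]
contact_force: [-4.5, 6.9, -1.2]
gripper_width: 12.5
grasp_force: 60.8
```

```bash
python3 - <<'E'
from h import *
loc(); d=save("wrist","w6"); cv2.imwrite("pics/c6.png",cv2.resize(d["color"][0:190,190:450],(780,570),interpolation=cv2.INTER_CUBIC))
E
```

```text
local [624.505 194.222  47.048] yaw err [-0.002  0.002 -0.001] F local -4.792296543676827 6.659196708901146 -1.189133079740115 M [ 1.867  1.757 -0.161] w 12.532053698526358 t 15.0
```

View pics/c6.png

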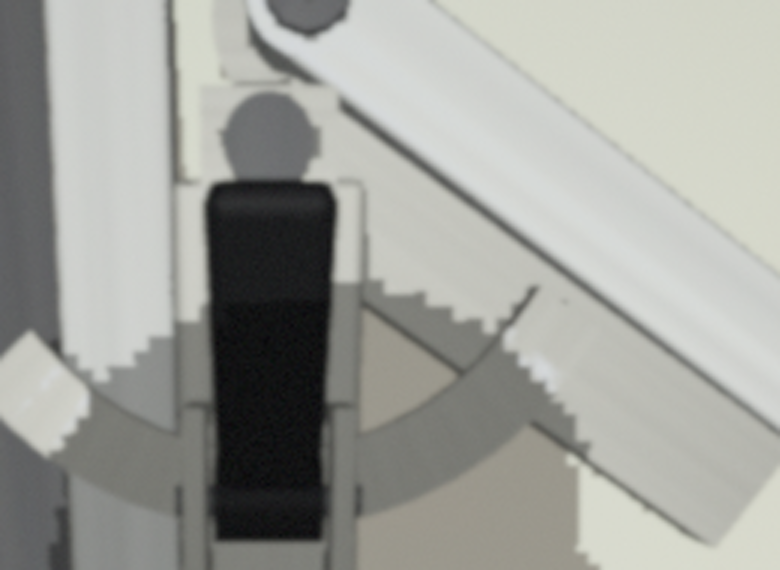

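The view shows the blade lying almost along the fence edge, which runs from (340,100) to (780,430) in the crop. I ease on in small steps watching for the force rise.

Request:
carry_out(
  motion=[
    [0, 0, 0, 0.5, 0, 0, -1],
    [0, 0, 0, 0.5, 0, 0, -1],
  ],
)

```text
clock: 15.3
position: [633.5, 162.0, 47.0]
ee_rot: [-0.689, 0.725, 0.0, 0.001]
contact_force: [-5.7, 6.2, -1.2]
gripper_width: 12.9
grasp_force: 60.8
```

Request:
carry_out(
  motion=[
    [0, 0, 0, 0.5, 0, 0, -1],
    [0, 0, 0, 0.5, 0, 0, -1],
  ],
)

```text
clock: 15.55
position: [633.5, 161.5, 47.0]
ee_rot: [-0.689, 0.725, 0.0, 0.001]
contact_force: [-4.8, 6.8, -1.2]
gripper_width: 12.6
grasp_force: 60.8
```

```bash
cat >> h.py <<'E'
def angs(d,roi=(290,0,560,200),zs=(12,28),minl=30):
    x0,y0,x1,y1=roi; g=cv2.cvtColor(d["color"],cv2.COLOR_BGR2GRAY)[y0:y1,x0:x1]
    for l in cv2.createLineSegmentDetector(0).detect(g)[0][:,0]+[x0,y0,x0,y0]:
        n=np.hypot(l[2]-l[0],l[3]-l[1]); s=abs((l[3]-l[1])/(l[2]-l[0]+1e-6))
        if n>minl and .3<s<1.5:
            P=onplane(d,l.reshape(2,2),28)[:,:2]; v=P[1]-P[0]
            if v[1]<0: v=-v
            print(l.round(1),round(n),"theta",round(float(np.arctan2(-(v@EX),v@EY)),4),"local",(P@EX).round(1),(P@EY).round(1))
E
python3 - <<'E'
from h import *
loc(); d=save("wrist","w7"); angs(d)
E
```

```text
local [624.501 193.233  47.042] yaw err [-0.002  0.002 -0.001] F local -5.129446518479287 6.569235280651832 -1.2305092797362398 M [ 1.876  1.794 -0.203] w 12.607670645218683 t 15.55
[511.3 198.9 449.7 152.7] 77 theta 0.9768 local [521.1 550.9] [161.8 141.6]
[290.1  22.5 520.8 199.5] 291 theta 0.9699 local [619.4 516.8] [ 91.7 162. ]
[424.  185.  384.2 157.1] 49 theta 0.9883 local [560.3 578.6] [155.6 143.5]
[450.6 149.5 301.9  36.9] 187 theta 0.9742 local [550.8 614.7] [140.2  96.8]
[387.8 154.9 422.7 179.9] 43 theta 0.9805 local [577.2 561.1] [142.5 153.3]
[310.5  97.  342.9 123.4] 42 theta 0.9229 local [610.8 597. ] [119.1 129.5]
[341.8 125.7 311.4 103.8] 37 theta 0.9762 local [597.4 610.3] [130.5 121.7]
[364.8 145.  308.9 174.6] 63 theta -1.0724 local [587.3 610.6] [138.4 151.1]
[313.  142.9 339.7 127.4] 31 theta -1.0449 local [609.2 598.3] [137.5 131.2]
[449.1 155.2 427.4 182.5] 35 theta -0.5874 local [551.  558.9] [142.6 154.5]
[333.2   0.6 467.2 106.5] 171 theta 0.9739 local [603.  546.3] [ 84.2 122.7]
[479.1 116.  558.6 178.7] 101 theta 0.9748 local [540.8 502.1] [126.5 152.7]
```

Request:
carry_out(
  motion=[
    [0, 0, 0, 0.5, 0, 0, -1],
    [0, 0, 0, 0.5, 0, 0, -1],
  ],
)

```text
clock: 15.85
position: [633.4, 161.2, 47.1]
ee_rot: [-0.689, 0.724, 0.0, 0.002]
contact_force: [-5.2, 7.8, -0.9]
gripper_width: 13.0
grasp_force: 60.8
```

Request:
carry_out(
  motion=[
    [0, 0, 0, 0.4, 0, 0, -1],
    [0, 0, 0, 0.4, 0, 0, -1],
  ],
)

```text
clock: 16.1
position: [633.5, 161.2, 47.1]
ee_rot: [-0.689, 0.724, 0.0, 0.002]
contact_force: [-4.5, 9.3, -1.0]
gripper_width: 13.0
grasp_force: 60.8
```

Request:
carry_out(
  motion=[
    [0, 0, 0, 0.2, -0.3, 0, -1],
    [0, 0, 0, 0.2, -0.3, 0, -1],
  ],
)

```text
clock: 16.35
position: [633.5, 161.2, 47.1]
ee_rot: [-0.689, 0.724, 0.001, 0.002]
contact_force: [-6.2, 9.4, -0.2]
gripper_width: 13.1
grasp_force: 60.9
```

```bash
python3 - <<'E'
from h import *
loc(); d=save("wrist","w8"); angs(d,minl=36)
# stock edges vs rail
g=cv2.cvtColor(d["color"],cv2.COLOR_BGR2GRAY)[0:300,180:330]
for l in cv2.createLineSegmentDetector(0).detect(g)[0][:,0]+[180,0,180,0]:
    n=np.hypot(l[2]-l[0],l[3]-l[1])
    if n>30 and abs(l[0]-l[2])<.15*n: print(l.round(1),round(n),round(float((l[2]-l[0])/(l[3]-l[1])),4))
E
```

```text
local [624.519 192.943  47.063] yaw err [-0.003  0.001 -0.001] F local -6.68496902564224 9.096120175500134 -0.16871369852769236 M [ 2.5    2.18  -0.182] w 13.096954450965633 t 16.35
[511.  199.3 450.  153.5] 76 theta 0.9764 local [521.2 550.8] [161.6 141.6]
[289.9  22.8 520.4 200. ] 291 theta 0.9694 local [619.5 516.9] [ 91.6 161.9]
[387.2 155.1 423.1 180.7] 44 theta 0.9826 local [577.5 560.9] [142.3 153.4]
[450.2 149.9 302.3  37.5] 186 theta 0.9728 local [550.9 614.6] [140.1  96.7]
[342.3 126.3 312.7 104.9] 36 theta 0.9738 local [597.3 609.8] [130.4 121.9]
[364.4 145.6 308.9 174.6] 63 theta -1.0791 local [587.5 610.7] [138.3 150.8]
[449.3 155.3 426.3 183.9] 37 theta -0.591 local [551.  559.4] [142.4 154.8]
[310.8  99.1 344.1 123.5] 41 theta 0.9725 local [610.7 596.5] [119.7 129.3]
[470.5 109.6 558.2 179.3] 112 theta 0.9721 local [544.8 502.3] [123.7 152.7]
[332.8   1.1 466.1 106.3] 170 theta 0.9744 local [603.2 546.8] [ 84.1 122.4]
[301.3  61.9 297.1 194.3] 132 -0.0312
[260.7 194.3 258.1  63.1] 131 0.0199
[204.5   0.5 210.6 118.3] 118 0.0514
[247.8   0.6 250.5  59.4] 59 0.0465
[293.9 223.  301.5 285.7] 63 0.1225
[255.7 285.8 264.  223.1] 63 -0.1324
[212.4 156.8 218.8 289.3] 133 0.0479
[246.3 108.2 244.3   0.6] 108 0.0193
[312.6  60.6 312.4  98.1] 38 -0.0043
[247.  140.6 246.7 108.1] 33 0.0109
[248.4 260.6 248.4 173.1] 87 0.0003
[249.1  63.1 249.8 101.9] 39 0.0188
[310.8 106.9 309.6 140.6] 34 -0.0341
[308.9 174.4 307.1 248.1] 74 -0.025
[252.1 199.4 252.5 230.6] 31 0.0131
```

The gauge is flush: motion has stopped, the force rose to 9 N, and the blade and fence both read 0.973. I release it, lift, close the fingers and press the lever.

Request:
carry_out(
  motion=[
    [0, 0, 0, 0, 0, 0, -0.5],
    [0, 0, 0, 0, 0, 0, -0.2],
    [0, 0, 0, 0, 0, 0, -0.2],
    [0, 0, 0, 0, 0, -15, -0.2],
    [0, 0, 0, 0, 0, -35, -0.2],
  ],
)

```text
clock: 17.02
position: [634.2, 158.0, 83.2]
ee_rot: [-0.689, 0.725, -0.001, 0.0]
contact_force: [0.2, -0.1, 0.7]
gripper_width: 34.4
grasp_force: 0.0
```

Request:
carry_out(
  motion=[
    [0, 0, 0, 0, 0, -25, -0.6],
    [0, 0, 0, 0, 0, -35, -1],
    [0, 0, 0, 40, 0, -35, -1],
    [0, 0, 0, 79, 0, -35, -1],
    [0, 0, 0, 79, 0, -35, -1],
  ],
)

```text
clock: 17.65
position: [629.4, 76.9, 117.4]
ee_rot: [-0.688, 0.726, -0.0, -0.0]
contact_force: [1.6, 0.2, 0.4]
gripper_width: -0.0
grasp_force: 0.0
```

```bash
python3 - <<'E'
from h import *
loc(); d=save("wrist","w9")
E
```

```text
local [624.763 108.618 117.397] yaw err [0.001 0.    0.003] F local 1.5913157473303332 0.24621513730335648 0.4468335708769973 M [-0.009 -0.014  0.013] w -0.043066866697757014 t 17.65
```

Request:
carry_out(
  motion=[
    [0, 0, 0, -4, 0, 8, -1],
    [0, 0, 0, -5, 0, 16, -1],
    [0, 0, 0, -5, 0, 24, -1],
    [0, 0, 0, -5, 0, 28, -1],
    [0, 0, 0, -5, 0, 30, -1],
  ],
)

```text
clock: 18.32
position: [630.0, 84.4, 87.0]
ee_rot: [-0.689, 0.724, -0.0, -0.0]
contact_force: [-1.9, -1.0, 2.1]
gripper_width: 0.0
grasp_force: 1.0
```

```bash
python3 - <<'E'
from h import *
loc()
E
```

```text
local [624.924 116.086  86.955] yaw err [ 0.001  0.    -0.001] F local -1.80163214626642 -1.0567352403212176 2.0798162996985092 M [-0.253  0.376 -0.009] w 0.04031719878076359 t 18.325
```

Request:
carry_out(
  motion=[
    [0, 0, 0, 1, 0, 3, -1],
    [0, 0, 0, 2, 0, 6, -1],
    [0, 0, 0, 2, 0, 9, -1],
    [0, 0, 0, 2, 0, 12, -1],
    [0, 0, 0, 2, 0, 14, -1],
  ],
)

```text
clock: 18.95
position: [631.0, 82.5, 74.0]
ee_rot: [-0.689, 0.725, -0.001, 0.001]
contact_force: [0.7, -1.7, 4.0]
gripper_width: 0.4
grasp_force: 2.1
```

Request:
carry_out(
  motion=[
    [0, 0, 0, 0, 0, 2, -1],
    [0, 0, 0, 0, 0, 4, -1],
    [0, 0, 0, 0, 0, 6, -1],
    [0, 0, 0, 0, 0, 8, -1],
    [0, 0, 0, 0, 0, 9, -1],
  ],
)

```text
clock: 19.58
position: [630.9, 82.1, 64.9]
ee_rot: [-0.689, 0.724, -0.001, 0.001]
contact_force: [0.6, -3.0, 6.9]
gripper_width: -0.2
grasp_force: 2.8
```

```bash
python3 - <<'E'
from h import *
loc()
E
```

```text
local [625.932 113.888  64.947] yaw err [ 0.001  0.003 -0.001] F local 0.7297895937336134 -2.9664729038839277 6.856000148658899 M [-1.095 -0.038 -0.063] w -0.21559408922206477 t 19.575
```

Request:
carry_out(
  motion=[
    [0, 0, 0, 0, 0, 2, -1],
    [0, 0, 0, 0, 0, 4, -1],
    [0, 0, 0, 0, 0, 5, -1],
    [0, 0, 0, 0, 0, 5, -1],
  ],
)

```text
clock: 20.08
position: [630.7, 82.4, 59.5]
ee_rot: [-0.689, 0.725, -0.001, 0.001]
contact_force: [0.2, -3.7, 4.5]
gripper_width: -0.3
grasp_force: 2.0
```

Request:
carry_out(
  motion=[
    [0, 0, 0, 0, 0, 1, -1],
    [0, 0, 0, 0, 0, 1, -1],
  ],
)

```text
clock: 20.32
position: [630.7, 82.4, 59.3]
ee_rot: [-0.689, 0.724, -0.001, 0.001]
contact_force: [0.1, -3.8, 8.2]
gripper_width: -0.0
grasp_force: 3.8
```

```bash
python3 - <<'E'
from h import *
loc()
E
```

```text
local [625.748 114.107  59.315] yaw err [ 0.     0.002 -0.001] F local 0.3222281481252054 -3.7698782020136576 8.15573904641185 M [-1.001 -0.008 -0.044] w -0.028110055781354094 t 20.325
```

Request:
carry_out(
  motion=[
    [0, 0, 0, 0, 0, 0.6, -1],
    [0, 0, 0, 0, 0, 0.6, -1],
  ],
)

```text
clock: 20.58
position: [630.7, 82.4, 59.3]
ee_rot: [-0.689, 0.724, -0.001, 0.001]
contact_force: [-0.6, -2.9, 10.7]
gripper_width: -0.1
grasp_force: 5.0
```

Request:
carry_out(
  motion=[
    [0, 0, 0, 0, 0, -30, -1],
    [0, 0, 0, -30, 0, -60, -0.6],
    [0, 0, 0, -72, 0, -60, -0.1],
    [0, 0, 0, -78, 0, -60, -0.1],
    [0, 0, 0, -78, 0, -60, -0.1],
  ],
)

```text
clock: 21.2
position: [633.0, 160.9, 116.3]
ee_rot: [-0.689, 0.724, 0.0, -0.001]
contact_force: [-0.0, 0.3, 0.2]
gripper_width: 38.7
grasp_force: 0.0
```

```bash
python3 - <<'E'
from h import *
loc(); d=save("wrist","w10"); angs(d,roi=(200,0,560,260),minl=36)
g=cv2.cvtColor(d["color"],cv2.COLOR_BGR2GRAY)
cv2.imwrite("pics/c10.png",d["color"])
E
```

```text
local [624.061 192.646 116.334] yaw err [ 0.001 -0.001 -0.001] F local -0.03049277296666081 0.30126958087817773 0.23251293203353574 M [-0.041  0.042  0.005] w 38.73004733773216 t 21.2
[458.8 188.9 293.2  64.3] 207 theta 0.9666 local [506.9 614.7] [171.   96.6]
[227.7 132.6 261.8  95.7] 50 theta -0.7775 local [654.6 633.3] [135.8 114.1]
[294.1  61.  462.3 186.7] 210 theta 0.9711 local [614.2 504.9] [ 94.8 169.6]
[335.5 136.4 301.9 155.6] 39 theta -1.0492 local [588.  608.6] [138.  149.8]
[425.7 125.5 476.  163.8] 63 theta 0.9738 local [532.8 498.3] [131.3 154.8]
```

View pics/c10.png

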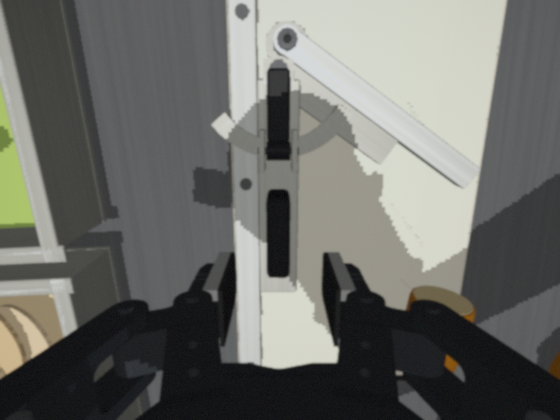

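The view (my eleventh picture, one over the limit, so no more viewing) shows the lever flat over the hinge at (278,85), the blade tucked under the fence edge, and the rib at (278,232). Now I regrasp.

Request:
carry_out(
  motion=[
    [0, 0, 0, 0, 0, 30, -0.1],
    [0, 0, 0, 0, -0.4, 60, -0.1],
    [0, 0, 0, 0, -0.4, 69, -0.1],
    [0, 0, 0, 0, -0.4, 69, -0.1],
    [0, 0, 0, 0, -0.4, 69, -0.1],
  ],
)

```text
clock: 21.88
position: [635.3, 160.3, 50.0]
ee_rot: [-0.689, 0.725, -0.001, 0.001]
contact_force: [0.1, -0.4, -0.1]
gripper_width: 38.0
grasp_force: 0.0
```

```bash
python3 - <<'E'
from h import *
loc()
E
```

```text
local [626.444 192.21   50.013] yaw err [-0.001  0.003 -0.   ] F local 0.07405841586478883 -0.3469625914436334 -0.11771819561077612 M [ 0.012 -0.014 -0.015] w 38.0236217255914 t 21.875
```

Request:
carry_out(
  motion=[
    [-0.003, 0, 0, 0, 1.9, 2.8, -0.1],
    [-0.003, 0, 0, 0, 1.9, 2.8, -0.1],
    [-0.003, 0, 0, 0, 1.9, 2.8, -0.5],
    [-0.003, 0, 0, 0, 1.9, 2.8, -1],
    [-0.003, 0, 0, 0, 1.9, 2.8, -1],
  ],
)

```text
clock: 22.5
position: [633.2, 160.6, 46.3]
ee_rot: [-0.689, 0.724, 0.0, -0.0]
contact_force: [0.8, -0.3, 0.7]
gripper_width: 13.3
grasp_force: 60.6
```

Request:
carry_out(
  motion=[
    [0, 0, 0, 0, 0, 0, -1],
    [0, 0, 0, 0, 0, 0, -1],
  ],
)

```text
clock: 22.75
position: [633.2, 160.6, 46.3]
ee_rot: [-0.689, 0.724, 0.0, -0.0]
contact_force: [1.0, 0.8, 2.4]
gripper_width: 13.1
grasp_force: 60.7
```

```bash
python3 - <<'E'
from h import *
loc()
E
```

```text
local [624.243 192.364  46.291] yaw err [-0.    -0.001 -0.001] F local 0.9989575139547876 0.884956477274584 2.3973688470808807 M [ 0.138 -0.421  0.07 ] w 13.091635933818868 t 22.75
```

Request:
carry_out(
  motion=[
    [0, 0, 0, -0.7, 0.7, -1, -1],
    [0, 0, 0, -1, 1.5, -8, -1],
    [0, 0, 0, -1, 2, -30, -1],
    [0, 0, 0, -1, 2, -60, -1],
    [0, 0, 0, -1, 2, -80, -1],
  ],
)

```text
clock: 23.38
position: [629.1, 160.9, 126.1]
ee_rot: [-0.689, 0.725, 0.002, -0.003]
contact_force: [0.1, -0.8, -3.6]
gripper_width: 13.0
grasp_force: 60.1
```

Request:
carry_out(
  motion=[
    [0, 0, 0, 40, 1, 0, -1],
    [0, 0, 0, 95, 3, 0, -1],
    [0, 0, 0, 150, 5, 0, -1],
    [0, 0, 0, 205, 6, 0, -1],
    [0, 0, 0, 255, 6, 0, -1],
  ],
)

```text
clock: 24.0
position: [609.2, -94.6, 124.8]
ee_rot: [-0.689, 0.725, 0.003, -0.003]
contact_force: [0.5, 0.2, -4.5]
gripper_width: 12.9
grasp_force: 60.0
```

Request:
carry_out(
  motion=[
    [0, 0, 0, 35, 0, 0, -1],
    [0, 0, 0, 51, 0, 0, -1],
    [0, 0, 0, 51, 0, 10, -1],
    [0, 0, 0, 51, 0, 20, -1],
    [0, 0, 0, 51, 0, 20, -1],
  ],
)

```text
clock: 24.62
position: [608.3, -142.6, 104.2]
ee_rot: [-0.69, 0.724, 0.002, -0.002]
contact_force: [-0.5, -0.2, -3.6]
gripper_width: 12.8
grasp_force: 59.8
```

```bash
python3 - <<'E'
from h import *
loc(); s=read_state(); W=616*EX-113*EY; print(delta([*W,50],-np.pi/2+YAW))
d=save("wrist","w11"); 
g=cv2.cvtColor(d["color"],cv2.COLOR_BGR2GRAY)
# hinge knob & blade edges at held height (blade top z = TCP-32.3+12)
z=s["position"][2]-20.3
for l in cv2.createLineSegmentDetector(0).detect(g[0:200,290:560])[0][:,0]+[290,0,290,0]:
    n=np.hypot(l[2]-l[0],l[3]-l[1])
    if n>45:
        for zz in (z,28):
            P=onplane(d,l.reshape(2,2),zz)[:,:2]; v=P[1]-P[0]; v=v if v[1]>0 else -v
            print(l.round(1),"z",round(zz),"th",round(float(np.arctan2(-(v@EX),v@EY)),4),(P@EX).round(1),(P@EY).round(1))
E
```

```text
local [ 614.742 -111.67   104.16 ] yaw err [-0.    -0.006 -0.002] F local -0.451770391030038 -0.26629687866529167 -3.6279736930316826 M [ 0.094 -0.05  -0.051] w 12.780175562059783 t 24.625
(array([ 0.006, -0.   ,  0.002]), array([ 1.332, -1.587, 54.151]))
[296.3  45.6 294.6 154.4] z 84 th -0.0011 [607. 607.] [-205.3 -162.4]
[296.3  45.6 294.6 154.4] z 28 th -0.0011 [604.  604.1] [-215.5 -156.5]
[399.  118.1 308.3  -1.4] z 84 th 0.7247 [563.4 602.6] [-177.6 -221.9]
[399.  118.1 308.3  -1.4] z 28 th 0.7247 [544.1 598. ] [-177.4 -238.3]
[316.7  -0.2 408.8 122.3] z 84 th 0.7234 [599.4 559.1] [-221.5 -175.9]
[316.7  -0.2 408.8 122.3] z 28 th 0.7234 [593.6 538.2] [-237.7 -175. ]
[421.6 187.2 362.5 144. ] z 84 th 0.9708 [550.6 578.1] [-148.1 -166.9]
[421.6 187.2 362.5 144. ] z 28 th 0.9708 [526.4 564.2] [-136.8 -162.6]
[469.7 198.6 500.3   0.2] z 84 th -0.0008 [528.4 528.4] [-142.9 -221.7]
[469.7 198.6 500.3   0.2] z 28 th -0.0008 [496.  495.9] [-129.7 -238. ]
[363.1 146.5 308.  177.6] z 84 th -1.0449 [577.8 601. ] [-165.8 -152.3]
[363.1 146.5 308.  177.6] z 28 th -1.0449 [563.8 595.8] [-161.2 -142.6]
[297.5 140.7 298.8 198.2] z 84 th 0.0403 [605.9 604.9] [-168.2 -143.1]
[297.5 140.7 298.8 198.2] z 28 th 0.0403 [602.5 601.1] [-164.5 -129.9]
[376.9 150.6 421.4 182.6] z 84 th 0.9788 [571.7 550.9] [-164.1 -150.2]
[376.9 150.6 421.4 182.6] z 28 th 0.9788 [555.4 526.9] [-158.8 -139.6]
[410.4 120.9 450.6 151.9] z 84 th 0.9677 [558.5 539.8] [-176.5 -163.6]
[410.4 120.9 450.6 151.9] z 28 th 0.9677 [537.3 511.6] [-175.8 -158.1]
[291.7  95.6 292.   49.4] z 84 th 0.005 [608.6 608.7] [-186.4 -203.9]
[291.7  95.6 292.   49.4] z 28 th 0.005 [606.2 606.4] [-189.5 -213.6]
[302.1  39.1 379.5  97.9] z 84 th 0.9742 [604.7 572.3] [-207.7 -185.6]
[302.1  39.1 379.5  97.9] z 28 th 0.9742 [600.9 556.3] [-218.7 -188.4]
```

Request:
carry_out(
  motion=[
    [0.003, 0, 0, -5, -1, 10, -1],
    [0.006, 0, 0, -5, -1.5, 30, -1],
    [0.006, 0, 0, -5, -1.5, 46, -1],
    [0.006, 0, 0, -5, -1.5, 52, -1],
    [0.006, 0, 0, -5, -1.5, 52, -1],
  ],
)

```text
clock: 25.3
position: [611.1, -138.9, 53.5]
ee_rot: [-0.689, 0.724, -0.001, 0.001]
contact_force: [-0.4, 0.6, -4.5]
gripper_width: 12.7
grasp_force: 59.8
```

```bash
python3 - <<'E'
from h import *
loc()
E
```

```text
local [ 617.284 -107.883   53.539] yaw err [ 0.001  0.003 -0.001] F local -0.37872079346640697 0.5470267474105993 -4.5213057820712095 M [ 0.151 -0.014 -0.043] w 12.70798388688885 t 25.3
```

Request:
carry_out(
  motion=[
    [-0.002, 0, 0, 0, 0, 3, -1],
    [-0.002, 0, 0, 0, 0, 5.5, -1],
    [-0.002, 0, 0, 0, 0, 6.5, -1],
    [-0.002, 0, 0, 0, 0, 6.5, -1],
  ],
)

```text
clock: 25.8
position: [611.1, -139.0, 47.5]
ee_rot: [-0.689, 0.725, -0.001, 0.001]
contact_force: [0.2, -0.1, -3.4]
gripper_width: 13.0
grasp_force: 59.9
```

Request:
carry_out(
  motion=[
    [0, 0, 0, 0, 0, 0.6, -1],
    [0, 0, 0, 0, 0, 0.6, -1],
  ],
)

```text
clock: 26.05
position: [611.2, -138.9, 47.0]
ee_rot: [-0.689, 0.725, -0.001, 0.001]
contact_force: [-0.6, -0.2, -3.7]
gripper_width: 13.2
grasp_force: 59.9
```

Request:
carry_out(
  motion=[
    [0, 0, 0, 0, 0, 0.7, -1],
    [0, 0, 0, 0, 0, 0.7, -1],
  ],
)

```text
clock: 26.3
position: [611.3, -138.8, 46.6]
ee_rot: [-0.689, 0.724, -0.001, 0.001]
contact_force: [0.1, 0.6, -0.9]
gripper_width: 13.2
grasp_force: 60.4
```

Request:
carry_out(
  motion=[
    [0, 0, 0, 0, -2, 0.3, -1],
    [0, 0, 0, 0, -4, 0.3, -1],
    [0, 0, 0, 0, -5.5, 0.3, -1],
    [0, 0, 0, 0, -5.5, 0.3, -1],
  ],
)

```text
clock: 26.8
position: [616.0, -139.5, 46.3]
ee_rot: [-0.689, 0.725, -0.0, -0.0]
contact_force: [-4.8, -0.4, 5.3]
gripper_width: 12.9
grasp_force: 61.3
```

```bash
python3 - <<'E'
from h import *
loc()
E
```

```text
local [ 622.215 -108.279   46.322] yaw err [ 0.001  0.    -0.   ] F local -4.791416832767116 -0.6892562526384812 5.297226275600824 M [-0.142  1.681 -0.118] w 12.897489017165682 t 26.8
```

Up a little to relieve the load, then on to the rail.

Request:
carry_out(
  motion=[
    [0, 0, 0, 0, -1, -1, -1],
    [0, 0, 0, 0, -1.5, -1, -1],
    [0, 0, 0, 0, -1.5, -1, -1],
  ],
)

```text
clock: 27.18
position: [618.6, -139.3, 46.6]
ee_rot: [-0.689, 0.724, -0.001, 0.001]
contact_force: [-0.7, -0.2, -1.2]
gripper_width: 13.0
grasp_force: 60.2
```

Request:
carry_out(
  motion=[
    [0, 0, 0, 0, -0.7, 0, -1],
    [0, 0, 0, 0, -0.7, 0, -1],
  ],
)

```text
clock: 27.42
position: [618.7, -139.3, 46.6]
ee_rot: [-0.689, 0.725, -0.001, 0.0]
contact_force: [-1.0, -1.1, -2.4]
gripper_width: 13.0
grasp_force: 60.3
```

Request:
carry_out(
  motion=[
    [0, 0, 0, 0, -0.7, 0, -1],
    [0, 0, 0, 0, -0.7, 0, -1],
  ],
)

```text
clock: 27.68
position: [618.9, -139.4, 46.6]
ee_rot: [-0.689, 0.725, -0.0, 0.0]
contact_force: [-2.5, 0.2, -2.5]
gripper_width: 12.9
grasp_force: 60.3
```

```bash
python3 - <<'E'
from h import *
loc()
E
```

```text
local [ 625.148 -107.944   46.64 ] yaw err [ 0.     0.001 -0.   ] F local -2.5472815503312827 0.02682780650053937 -2.4675736382962348 M [-0.168  0.852 -0.179] w 12.882258521256935 t 27.675
```

Request:
carry_out(
  motion=[
    [0, 0, 0, 0, -0.6, 0.2, -1],
    [0, 0, 0, 0, -0.6, 0.2, -1],
  ],
)

```text
clock: 27.92
position: [619.0, -139.3, 46.5]
ee_rot: [-0.689, 0.725, 0.0, -0.0]
contact_force: [-5.6, 0.9, -0.5]
gripper_width: 13.0
grasp_force: 60.6
```

```bash
python3 - <<'E'
from h import *
loc()
E
```

```text
local [ 625.231 -107.86    46.504] yaw err [ 0.    -0.001 -0.   ] F local -5.591436683420345 0.6668986984411571 -0.4717149799642676 M [ 0.002  1.584 -0.218] w 13.048814823758667 t 27.925
```

Request:
carry_out(
  motion=[
    [0, 0, 0.004, 0, 0, 0, -1],
    [0, 0, 0.004, 0, 0, 0, -1],
  ],
)

```text
clock: 28.18
position: [619.0, -139.3, 46.5]
ee_rot: [-0.688, 0.726, 0.0, -0.0]
contact_force: [-6.4, 1.5, -0.3]
gripper_width: 13.0
grasp_force: 60.5
```

```bash
python3 - <<'E'
from h import *
loc()
E
```

```text
local [ 625.238 -107.868   46.512] yaw err [ 0.    -0.001  0.003] F local -6.47642596165875 1.1935499030680452 -0.2948720639167696 M [-0.029  1.546 -0.081] w 13.024174514935767 t 28.175
```

Request:
carry_out(
  motion=[
    [0, 0, -0.002, 4, 0.4, -0.1, -1],
    [0, 0, -0.002, 8, 0.4, -0.1, -1],
    [0, 0, -0.002, 12, 0.4, -0.1, -1],
    [0, 0, -0.002, 16, 0.4, -0.1, -1],
    [0, 0, -0.002, 19, 0.4, -0.1, -1],
  ],
)

```text
clock: 28.8
position: [618.1, -156.9, 46.6]
ee_rot: [-0.689, 0.725, 0.0, 0.001]
contact_force: [-4.8, 5.4, 0.3]
gripper_width: 12.8
grasp_force: 60.6
```

Request:
carry_out(
  motion=[
    [0, 0, 0, 2, 0, 0, -1],
    [0, 0, 0, 5, 0, 0, -1],
    [0, 0, 0, 8, 0, 0, -1],
    [0, 0, 0, 11, 0, 0, -1],
    [0, 0, 0, 13, 0, 0, -1],
  ],
)

```text
clock: 29.42
position: [617.4, -169.1, 46.7]
ee_rot: [-0.689, 0.725, 0.001, 0.001]
contact_force: [-4.3, 10.2, 1.4]
gripper_width: 13.3
grasp_force: 60.7
```

```bash
python3 - <<'E'
from h import *
loc()
E
```

```text
local [ 625.183 -137.736   46.691] yaw err [-0.002  0.001  0.001] F local -4.780354708730057 9.949297154038042 1.4270436412489613 M [ 2.611  1.606 -0.126] w 13.30529234724217 t 29.425
```

Request:
carry_out(
  motion=[
    [0, 0, 0, 2, 0.2, -0.3, -1],
    [0, 0, 0, 4, 0.2, -0.3, -1],
    [0, 0, 0, 6, 0.2, -0.3, -1],
    [0, 0, 0, 8, 0.2, -0.3, -1],
    [0, 0, 0, 10, 0.2, -0.3, -1],
  ],
)

```text
clock: 30.05
position: [616.9, -178.9, 46.9]
ee_rot: [-0.689, 0.725, 0.0, 0.001]
contact_force: [-4.2, 8.6, 1.4]
gripper_width: 13.1
grasp_force: 60.6
```

Request:
carry_out(
  motion=[
    [0, 0, 0, 2, 0, 0, -1],
    [0, 0, 0, 4, 0, 0, -1],
    [0, 0, 0, 6, 0, 0, -1],
    [0, 0, 0, 8, 0, 0, -1],
    [0, 0, 0, 10, 0, 0, -1],
  ],
)

```text
clock: 30.68
position: [616.4, -188.8, 46.9]
ee_rot: [-0.689, 0.725, 0.001, 0.001]
contact_force: [-4.2, 9.0, 1.2]
gripper_width: 13.0
grasp_force: 60.6
```

```bash
python3 - <<'E'
from h import *
loc(); angs(save("wrist","w12"),minl=45)
E
```

```text
local [ 625.152 -157.438   46.879] yaw err [-0.002  0.001  0.001] F local -4.667727533501847 8.780490989350938 1.2078656297929489 M [ 2.518  1.469 -0.187] w 12.954702068901916 t 30.675
[448.1 155.8 289.5   3.1] 220 theta 0.8659 local [552.1 620.1] [-207.7 -265.6]
[491.6 199.7 448.3 158. ] 60 theta 0.8653 local [530.4 551.9] [-188.4 -206.8]
[422.9 188.4 382.5 159.1] 50 theta 0.9709 local [561.2 579.9] [-193.5 -206.3]
[297.6  -0.1 500.4 199.6] 285 theta 0.8588 local [617.1 526.5] [-266.7 -188.5]
[363.4 148.5 308.9 177.1] 62 theta -1.0787 local [588.4 611.2] [-210.8 -198.5]
[306.1  41.2 398.5 112.6] 117 theta 0.9633 local [613.5 574.8] [-252.3 -225.4]
[491.9 134.3 548.1 191.9] 80 theta 0.8598 local [534.9 506.2] [-216.6 -191.9]
```

Working as planned: the fence has opened from 0.72 to 0.866, with the blade locked at 0.97.

Request:
carry_out(
  motion=[
    [0, 0, 0, 2, 0, -0.2, -1],
    [0, 0, 0, 4, 0, -0.2, -1],
    [0, 0, 0, 6, 0, -0.2, -1],
    [0, 0, 0, 8, 0, -0.2, -1],
    [0, 0, 0, 9.5, 0, -0.2, -1],
  ],
)

```text
clock: 31.35
position: [615.9, -198.4, 46.9]
ee_rot: [-0.689, 0.725, 0.001, 0.001]
contact_force: [-4.2, 8.9, 0.1]
gripper_width: 12.8
grasp_force: 60.6
```

Request:
carry_out(
  motion=[
    [0, 0, 0, 1, 0, 0, -1],
    [0, 0, 0, 2, 0, 0, -1],
    [0, 0, 0, 3, 0, 0, -1],
    [0, 0, 0, 3.5, 0, 0, -1],
  ],
)

```text
clock: 31.85
position: [615.7, -201.8, 46.9]
ee_rot: [-0.689, 0.725, 0.001, 0.001]
contact_force: [-3.4, 10.5, 0.3]
gripper_width: 12.6
grasp_force: 60.6
```

```bash
python3 - <<'E'
from h import *
loc(); angs(save("wrist","w13"),minl=45)
E
```

```text
local [ 625.143 -170.491   46.905] yaw err [-0.002  0.001  0.001] F local -3.9024035705880062 10.266435290433233 0.29553969376441214 M [ 2.77   1.308 -0.172] w 12.592107459352603 t 31.85
[505.8 199.6 448.6 156.3] 72 theta 0.97 local [524.  551.8] [-201.5 -220.5]
[290.   26.4 514.4 199.7] 284 theta 0.964 local [619.8 520.2] [-270.6 -201.5]
[414.6 126.6 318.7  53.6] 120 theta 0.9685 local [567.6 608.4] [-232.8 -260.9]
[363.4 148.6 308.9 177.1] 62 theta -1.08 local [588.3 611.2] [-223.8 -211.6]
[328.5   1.4 558.4 184. ] 294 theta 0.9688 local [605.3 502.3] [-279.2 -208.5]
```

Request:
carry_out(
  motion=[
    [0, 0, 0, 0.5, 0, 0, -1],
    [0, 0, 0, 0.5, 0, 0, -1],
  ],
)

```text
clock: 32.15
position: [615.7, -201.9, 46.9]
ee_rot: [-0.689, 0.725, 0.001, 0.001]
contact_force: [-3.6, 10.6, 0.2]
gripper_width: 13.0
grasp_force: 60.6
```

Request:
carry_out(
  motion=[
    [0, 0, 0, 0.4, 0, 0, -1],
    [0, 0, 0, 0.4, 0, 0, -1],
  ],
)

```text
clock: 32.4
position: [615.7, -201.9, 46.9]
ee_rot: [-0.689, 0.725, 0.001, 0.001]
contact_force: [-4.0, 11.1, 0.1]
gripper_width: 12.8
grasp_force: 60.6
```

```bash
python3 - <<'E'
from h import *
loc(); angs(save("wrist","w14"),minl=70)
E
```

```text
local [ 625.139 -170.542   46.929] yaw err [-0.003  0.001  0.001] F local -4.5293499143073115 10.917116865207946 0.12288708663556625 M [ 3.196  1.334 -0.232] w 12.792797578350298 t 32.4
[290.   26.4 514.4 199.7] 284 theta 0.9642 local [619.9 520.2] [-270.6 -201.5]
[422.7 188.7 363.  144.6] 74 theta 0.9638 local [561.3 588.7] [-206.5 -225.5]
[449.2 153.3 318.7  53.6] 164 theta 0.9673 local [551.7 608.4] [-221.8 -260.9]
[328.5   1.4 558.4 184. ] 294 theta 0.9689 local [605.3 502.4] [-279.2 -208.5]
```

Request:
carry_out(
  motion=[
    [0, 0, 0, 0.3, -0.3, -0.2, -1],
    [0, 0, 0, 0.3, -0.3, -0.2, -1],
  ],
)

```text
clock: 32.7
position: [615.7, -201.9, 46.9]
ee_rot: [-0.689, 0.725, 0.001, 0.001]
contact_force: [-4.4, 12.6, 1.3]
gripper_width: 13.1
grasp_force: 60.6
```

```bash
python3 - <<'E'
from h import *
loc(); d=save("wrist","w15"); angs(d,minl=60)
def vert(d):
  g=cv2.cvtColor(d["color"],cv2.COLOR_BGR2GRAY)[0:300,180:330]
  for l in cv2.createLineSegmentDetector(0).detect(g)[0][:,0]+[180,0,180,0]:
    n=np.hypot(l[2]-l[0],l[3]-l[1])
    if n>50 and abs(l[0]-l[2])<.15*n: print(l.round(1),round(float((l[2]-l[0])/(l[3]-l[1])),4))
vert(d)
E
```

```text
local [ 625.157 -170.598   46.939] yaw err [-0.004  0.     0.001] F local -4.994090691977314 12.337614852900062 1.3271166353698847 M [ 3.377  1.455 -0.183] w 13.07826307562274 t 32.7
[505.  199.  449.9 157.4] 69 theta 0.9704 local [524.4 551.2] [-201.8 -220.1]
[290.   26.5 514.4 199.7] 284 theta 0.9642 local [619.9 520.2] [-270.6 -201.5]
[448.6 152.9 318.7  53.6] 163 theta 0.9674 local [552.  608.4] [-222. -261.]
[328.5   1.5 558.4 184.1] 294 theta 0.9691 local [605.3 502.3] [-279.2 -208.5]
[297.   48.1 295.1 154.4] -0.0178
[262.3 154.4 260.3  36.8] 0.0168
[203.9   0.5 210.8 125.8] 0.0545
[293.4 224.5 301.7 285.6] 0.1355
[255.4 285.8 264.8 221.8] -0.1477
[245.7 108.2 244.    0.6] 0.016
[298.5 140.6 298.6 196.9] 0.0001
[259.2 198.1 257.9 140.6] 0.0219
[211.9 159.4 219.4 288.1] 0.0578
[308.7 176.9 307.1 248.2] -0.0228
[249.3 244.4 247.8 176.9] 0.0225
```

Seated: motion has stopped and the force is rising. I ease off the load, release and retreat.

Request:
carry_out(
  motion=[
    [0, 0, 0, -0.9, 0.3, 0, -1],
    [0, 0, 0, -0.9, 0.3, 0, -1],
    [0, 0, 0, -0.9, 0.3, 0, -0.4],
    [0, 0, 0, -0.9, 0.3, 0, -0.2],
    [0, 0, 0, -0.9, 0.3, 0, -0.2],
  ],
)

```text
clock: 33.38
position: [617.1, -205.0, 48.2]
ee_rot: [-0.689, 0.725, -0.002, 0.001]
contact_force: [-0.6, -0.0, -0.6]
gripper_width: 34.2
grasp_force: 0.0
```

Request:
carry_out(
  motion=[
    [0, 0, 0, 0, 0, -15, -0.2],
    [0, 0, 0, 0, 0, -40, -0.2],
    [0, 0, 0, 0, 0, -70, -0.2],
    [0, 0, 0, 0, 0, -70, -0.2],
    [0, 0, 0, 0, 0, -70, -0.2],
  ],
)

```text
clock: 34.0
position: [615.8, -204.6, 117.8]
ee_rot: [-0.688, 0.725, -0.001, 0.001]
contact_force: [0.2, 0.2, -0.9]
gripper_width: 34.3
grasp_force: 0.0
```

```bash
python3 - <<'E'
from h import *
loc(); d=save("wrist","w16"); angs(d,roi=(200,0,560,260),minl=36)
print("bread, same height:"); angs(load("w10"),roi=(200,0,560,260),minl=36)
for n in ("w10","w16"):
    d=load(n); g=cv2.cvtColor(d["color"],cv2.COLOR_BGR2GRAY)[0:330,200:330]; print(n)
    for l in cv2.createLineSegmentDetector(0).detect(g)[0][:,0]+[200,0,200,0]:
        q=np.hypot(l[2]-l[0],l[3]-l[1])
        if q>30 and abs(l[0]-l[2])<.15*q:
            P=onplane(d,l.reshape(2,2),28)[:,:2]; v=P[1]-P[0]; print(l.round(1),"ang",round(float(np.arctan(-(v@EX)/(v@EY))),4),(P@EX).round(1))
E
```

```text
local [ 625.307 -173.21   117.828] yaw err [0.    0.003 0.002] F local 0.20486211870425952 0.23012433392585135 -0.8756429682117272 M [-0.009 -0.018  0.013] w 34.25544375904617 t 34.0
[559.1  47.3 512.8  75.9] 54 theta -0.9968 local [461.  485.2] [-278.4 -262.7]
[459.1 194.7 336.9 103. ] 153 theta 0.9623 local [507.1 589.1] [-190.4 -247.5]
[294.2  67.1 461.2 191.6] 208 theta 0.9668 local [615.3 506.1] [-267.8 -192.5]
[334.3 100.7 298.2  74.2] 45 theta 0.973 local [590.8 612.9] [-248.8 -263.9]
[336.3 141.8 303.3 160.9] 38 theta -1.0414 local [588.5 608.9] [-224.4 -212.4]
[406.6 117.2 476.  170.1] 87 theta 0.9674 local [546.  498.6] [-239.1 -206.4]
[342.1  71.6 312.1  49.1] 37 theta 0.9737 local [586.9 605. ] [-265.3 -277.6]
bread, same height:
[458.8 188.9 293.2  64.3] 207 theta 0.9666 local [506.9 614.7] [171.   96.6]
[227.7 132.6 261.8  95.7] 50 theta -0.7775 local [654.6 633.3] [135.8 114.1]
[294.1  61.  462.3 186.7] 210 theta 0.9711 local [614.2 504.9] [ 94.8 169.6]
[335.5 136.4 301.9 155.6] 39 theta -1.0492 local [588.  608.6] [138.  149.8]
[425.7 125.5 476.  163.8] 63 theta 0.973
[... 830 characters left out ...]
2  71.9] ang -0.0191 [631.8 630.7]
[289.6  89.4 291.2 163.2] ang 0.0298 [617.9 616.6]
[321.8 328.5 315.4 253.1] ang 0.1054 [593.4 599.6]
[241.2 253.1 237.2 328.4] ang -0.0798 [650.3 655. ]
[227.4   0.5 232.2 125.7] ang 0.0019 [653.4 653.3]
[290.7 196.9 290.3 278.1] ang 0.0034 [616.8 616.6]
[267.9 278.1 267.8 195.6] ang -0.0082 [632.2 631.7]
[257.8   4.3 260.4  70.7] ang 0.0258 [636.3 635.4]
[232.4 148.2 236.6 248.2] ang 0.0046 [653.6 653.3]
[256.6 100.6 254.8   0.6] ang 0.0003 [637.9 637.9]
[299.9 161.9 297.8 293.1] ang -0.0009 [611.1 611.2]
[257.6 140.6 256.3 106.9] ang 0.0228 [637.7 638.2]
[260.2 316.9 257.9 161.9] ang -0.003 [638.1 637.7]
[262.6 296.9 263.2 328.1] ang 0.0053 [636.1 636. ]
```

```bash
python3 -c "
from bench import *
print(job_done())"
```

```text
the job is handed in; nothing more can be done
None
```

The job is handed in, with no verdict returned: the gauge was locked at the bread fence's angle and lies in the cucumber board's corner, that fence opened from about 0.72 rad to within 0.005 rad of the bread fence; peak push reading 12.6 N including friction, 34 s used, and I viewed 11 pictures, one over the limit.

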